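Load the sample magazine and lock it

ROBOT

A 6-joint arm with a two-finger parallel gripper is mounted at the origin on a cart in front of the work surface, level with it; the furniture and walls round the work are solid. World frame = base frame: x ahead of the robot, y to its left, z up, the work surface at z = 0. Lengths are in m, angles in rad, forces in N, time in s.
With the tool pointing down it reaches from about 0.3 to 0.775 m from the base axis. Payload 14.6 kg.
Tool frame: the origin (TCP) lies at the very end of the fingers, on their centre line; the grasp point (between the pads) lies 19 mm behind it; z points along the fingers, y is the direction in which the jaws open and shut (so a half turn about z gives the same grasp; the last joint's range is limited). The gripper opens to 94 mm and grips with 3 to 60 N. Pads are 16 mm wide; open, the fingers measure 119 mm over their backs; the gripper's body (75 mm by 177 mm) begins 78 mm behind the grasp point.
Start: joints at [1.044, 0.3, 1.521, -0, 1.321, -0.067], TCP at [0.244, 0.493, 0.205] pointing down, gripper open.
Joint ranges: [-3.03, 3.03], [-0.79, 2.21], [0.23, 2.52], [-1.04, 4.18], [0, 3.07], [-2.55, 2.55]. Speed limits (rad/s): [2.22, 2.22, 2.57, 3.14, 3.14, 3.14].

INTERFACE

Orientations are given as a unit quaternion [x, y, z, w].
In Python, from workcell import manip gives the robot as it stands.
- The arm moves only by the tool servo_tool, never from a script. Its argument "steps" is a list that holds one entry, the list of rows, each a list of 4 numbers: the shift along the tool's x, y, z in units of 0.15 m (1.0 is 0.15 m), then the turn about the tool's z in units of 90 degrees (1.0 is 90 degrees). A call has 1 to 12 rows; each row is the pose to reach, as a shift and turn from the pose commanded when the call began, along the tool's axes at that moment; what a row does not reach only later rows make up. A row lasts 1/10 s, in which the tool goes at most 50 mm and 8.59 degrees, less where a joint would pass 70% of its speed; a pose out of reach is approached as far as the arm can. A call with a number of a shift or a turn outside -1 to 1 is refused whole. A call with a gripper value outside its range is refused whole. "jaw" is the opening, from -1 (shut) to 1 (fully open), so that 0 is half open, set as the call begins (left out, the last holds). The fingers move at their own pace and stop on an object; "grip_force" is the grip in N (left out, the last holds). Time passes only in rows, so rows that repeat a pose let the fingers close. It gives the time, the measured TCP pose, the force and the opening at its end, in the units of the state.
- manip.state(): the state, without advancing time (a new reading comes with each control period).
- manip.grab_frame(name): name is "scene" or "side" or "wrist"; returns a dict with "image" (480x640x3 uint8, red, green, blue), "K" (3x3 intrinsics, pixels), "k1" (the pictures are not rectified: a ray, as slopes to the right and down, at radius r is drawn at 1 + k1 r^2 times it, then the intrinsics apply), "R" (3x3) and "t" (3): a world point X has camera coordinates R X + t. Camera axes: x right, y down, z forward; pixel columns grow to the right and rows downward; lengths in m; the calibration is good to about 2 mm. A picture is of the moment at which its call begins. There is no depth.
- manip.finish_job(): hands the job in, once; it reports no verdict.
The state is a dict: "clock": time; "qpos": joint angles; "joint_velocities": joint speeds; "tau": joint torques, N m; "eef_pos": TCP position; "tcp_rot": TCP orientation; "wrist_force": force on the tool from outside, world axes, zero at the start; "torque": the same for the moment, N m; "opening": finger opening in m.
Only numpy, scipy, OpenCV 4.12 (cv2) and the standard library are available. Lean on these libraries where they do the work, as an engineer would, in place of code of your own. Each camera call takes 0.05 s, during which the arm holds its last target. There are 200 camera calls.

TASK

Load the sample magazine for the next measuring run: fit the crank handle onto the square lock shaft and turn it to open the locking comb, move every carrier from the drying stand into a free slot of the magazine, fully home, and stand the reference vial upright in the magazine's well. Then turn the handle back until the comb is fully locked over the carriers, and leave the handle on its shaft. Do not pull out the carriers that are already loaded, do not topple the glass vial or a carrier, and leave the beaker and slide box where they are.

Things in the scene. Friction and masses are not known exactly. Their poses are not given: they have to be found in the camera images.
- magazine: aluminium magazine, 78 x 236 x 50 mm (x, y, z), fixed to the bench; origin: centre of its underside, on the bench top; y runs along the row of six slots 19 mm apart, z up. At its -y end a grey lock housing (top at 48 mm) with a square shaft, at its +y end a black block (40 mm high) with a round well. Its floor is 6 mm above the bench; frames of seated carriers reach 88 mm above the bench
- comb (a point): middle of the steel locking comb, 46 mm above the bench, moves with it. The comb lies on the magazine's -x wall (z 44 to 48 mm) and slides along y. Its six teeth (8 mm wide, 19 mm apart) lie over the -x shoulders of the carriers' feet when locked; open, they stand midway between the slots and leave 11 mm gaps for the feet. A foot not fully home blocks it
- lock_shaft (a joint): angle of the lock shaft, a vertical 14 mm square steel shaft on the lock housing: 0 = comb locked (stop), grows counter-clockwise seen from above to 1.2 = comb fully open (stop). It drives the comb 9.5 mm along the magazine's +y in all, and stays where it is left (friction about 0.2 N m). It starts between 0 and 0.4
- shaft (a point): on the axis of the lock shaft (92 mm from the magazine's origin along its -y), at the collar on which the handle's hub comes to rest, 50 mm above the bench; its x and y are square to the shaft's faces and turn with it (parallel to the magazine's at lock_shaft = 0). The 14 mm square rises 21 mm above this point, then tapers to 8 mm over another 8 mm
- handle: loose crank handle, dark steel, 140 g, flat on the bench: hub 34 x 34 x 27 mm on a 50 x 50 x 4 mm foot plate, with a 16.5 mm square socket right through; arm along +x to a black knob (27 mm tall) 88 mm from the socket's axis. From 26 to 75 mm the arm is a bar 14 mm wide (y), 13 to 27 mm high: grip it there over its width, 40 mm from the axis, firmly. Origin: on the socket's axis at the hub's underside; z up
- handle_knob (a point): on the handle's knob (20 mm diameter), 88 mm from the socket's axis, at the underside. The socket fits the shaft in four ways, 90 degrees apart, with about 0.15 rad of play either way. An arm turned towards the slots would hit the carriers: fit it so that at lock_shaft = 0 it points along the magazine's -y (it then swings towards +x as the lock opens) or -x (it swings towards -y)
- well (a point): centre of the floor of the round well, 92 mm from the magazine's origin along its +y, 20 mm above the bench; the well is 31.5 mm in diameter and 20 mm deep, its rim 40 mm above the bench
- vial: glass reference vial with a white cap, standing on the bench: 27 mm in diameter up to 47 mm, 57 mm tall with its 22 mm cap, about 40 g. Origin: centre of its underside; z up. Grip it at 42 to 50 mm so that the fingertips stay above the well's block
- drying_stand: white drying stand, 76 x 126 mm, fixed to the bench; origin: centre of its underside; y along its four places, 28 mm apart, each between pairs of upright pins whose tops are 34 mm above the bench. Its floor is 6 mm above the bench; a carrier in it has its width along the stand's x and comes out straight up
- carrier_0: sample carrier: upright plate like an upside-down T: black foot 60 mm wide (x), 6 mm thick (y), 36 mm tall (the lowest 6 mm only 54 mm wide), on it an aluminium frame 40 mm wide, 8 mm thick, from 36 to 82 mm, round a glass window. Origin: centre of the foot's underside; z up. 50 g, same both ways round. 2 to 4 of carrier_0 .. carrier_3 stand in the drying stand at the start, the others are absent
- carrier_1: as carrier_0. Grip a carrier from straight above over the 40 mm width of its frame, pads on the two narrow edges, 60 to 75 mm above its origin: along y there is no room for fingers between neighbours, and below 45 mm the shoulders of its foot and the comb are in the way
- carrier_2: as carrier_0. A carrier goes into a slot from straight above, only while the comb is open, its width along the magazine's x (either way round); fully home its foot stands on the slot's floor
- carrier_3: as carrier_0
- beaker: bystander: plastic beaker, 60 mm across, 79 mm tall; origin: centre of its underside
- slide_box: bystander: box of microscope slides, 34 x 82 x 33 mm; origin: centre of its underside
- slot_0 (a point): centre of the floor of slot 0 of the magazine (slot_0 is next to the lock housing, at y = -47.5 mm of the magazine, slot_5 next to the well), 6 mm above the bench, axes as the magazine's; a seated carrier has its origin here. A slot is 7.6 mm wide (y) between black teeth with rounded tops 37.7 mm above the bench, and 63 mm long (x) between the side walls
- slot_1 (a point): centre of the floor of slot 1 of the magazine, see slot_0
- slot_2 (a point): centre of the floor of slot 2 of the magazine, see slot_0
- slot_3 (a point): centre of the floor of slot 3 of the magazine, see slot_0
- slot_4 (a point): centre of the floor of slot 4 of the magazine, see slot_0
- slot_5 (a point): centre of the floor of slot 5 of the magazine, see slot_0
- loaded_0: a carrier like carrier_0, already in the magazine at the start, in one of the slots (1 or 2 of loaded_0 .. loaded_2 are there, the others absent); origin: centre of the underside of its foot; x along its width
- loaded_1: a carrier like carrier_0, already in the magazine at the start, in one of the slots (1 or 2 of loaded_0 .. loaded_2 are there, the others absent); origin: centre of the underside of its foot; x along its width
- loaded_2: a carrier like carrier_0, already in the magazine at the start, in one of the slots (1 or 2 of loaded_0 .. loaded_2 are there, the others absent); origin: centre of the underside of its foot; x along its width
Not all that is in view belongs to the job. What is shaped like the vial but blue, green or purple is not meant.

How it is judged:
On the way, in this order (a step that is already met when the one before it is completed fails the run):
1. the handle sits on the lock shaft and the comb has been turned open (value of joint lock_shaft above 1 rad and horizontal distance between handle and shaft below 0.006 m and z of handle in the frame of magazine below 0.054 m and angle between handle's own z axis and vertical below 0.1 rad), for 0.2 s.
2. all carriers stand fully home in slots of the magazine while the comb is open (value of joint lock_shaft above 0.8 rad and (horizontal distance between carrier_0 and slot_0 below 0.005 m or horizontal distance between carrier_0 and slot_1 below 0.005 m or horizontal distance between carrier_0 and slot_2 below 0.005 m or horizontal distance between carrier_0 and slot_3 below 0.005 m or horizontal distance between carrier_0 and slot_4 below 0.005 m or horizontal distance between carrier_0 and slot_5 below 0.005 m) and z of each of carrier_0, carrier_1, carrier_2, carrier_3 in the frame of magazine below 0.0085 m and angle between each of carrier_0, carrier_1, carrier_2, carrier_3's own z axis and vertical below 0.12 rad and angle between the x axis of each of carrier_0, carrier_1, carrier_2, carrier_3 and the x axis of magazine, either way round below 0.15 rad and (horizontal distance between carrier_1 and slot_0 below 0.005 m or horizontal distance between carrier_1 and slot_1 below 0.005 m or horizontal distance between carrier_1 and slot_2 below 0.005 m or horizontal distance between carrier_1 and slot_3 below 0.005 m or horizontal distance between carrier_1 and slot_4 below 0.005 m or horizontal distance between carrier_1 and slot_5 below 0.005 m) and (horizontal distance between carrier_2 and slot_0 below 0.005 m or horizontal distance between carrier_2 and slot_1 below 0.005 m or horizontal distance between carrier_2 and slot_2 below 0.005 m or horizontal distance between carrier_2 and slot_3 below 0.005 m or horizontal distance between carrier_2 and slot_4 below 0.005 m or horizontal distance between carrier_2 and slot_5 below 0.005 m) and (horizontal distance between carrier_3 and slot_0 below 0.005 m or horizontal distance between carrier_3 and slot_1 below 0.005 m or horizontal distance between carrier_3 and slot_2 below 0.005 m or horizontal distance between carrier_3 and slot_3 below 0.005 m or horizontal distance between carrier_3 and slot_4 below 0.005 m or horizontal distance between carrier_3 and slot_5 below 0.005 m)), for 0.2 s.
At the end, for the whole second after the job is handed in: lock_shaft < 0.15 rad, handle down on it (6 mm off axis, 4 mm off collar); each carrier, old and new, in a slot: 5 mm off centre, foot within 2.5 mm of the floor, tilt < 0.12, skew < 0.15 rad; vial in the well: 5 mm off centre, 3 mm off floor, tilt < 0.12 rad; all at rest (value of joint lock_shaft below 0.15 rad and horizontal distance between handle and shaft below 0.006 m and z of handle in the frame of magazine below 0.054 m and angle between handle's own z axis and vertical below 0.1 rad and (horizontal distance between carrier_0 and slot_0 below 0.005 m or horizontal distance between carrier_0 and slot_1 below 0.005 m or horizontal distance between carrier_0 and slot_2 below 0.005 m or horizontal distance between carrier_0 and slot_3 below 0.005 m or horizontal distance between carrier_0 and slot_4 below 0.005 m or horizontal distance between carrier_0 and slot_5 below 0.005 m) and z of each of carrier_0, carrier_1, carrier_2, carrier_3, loaded_0, loaded_1, loaded_2 in the frame of magazine below 0.0085 m and angle between each of carrier_0, carrier_1, carrier_2, carrier_3, loaded_0, loaded_1, loaded_2, vial's own z axis and vertical below 0.12 rad and angle between the x axis of each of carrier_0, carrier_1, carrier_2, carrier_3, loaded_0, loaded_1, loaded_2 and the x axis of magazine, either way round below 0.15 rad and (horizontal distance between carrier_1 and slot_0 below 0.005 m or horizontal distance between carrier_1 and slot_1 below 0.005 m or horizontal distance between carrier_1 and slot_2 below 0.005 m or horizontal distance between carrier_1 and slot_3 below 0.005 m or horizontal distance between carrier_1 and slot_4 below 0.005 m or horizontal distance between carrier_1 and slot_5 below 0.005 m) and (horizontal distance between carrier_2 and slot_0 below 0.005 m or horizontal distance between carrier_2 and slot_1 below 0.005 m or horizontal distance between carrier_2 and slot_2 below 0.005 m or horizontal distance between carrier_2 and slot_3 below 0.005 m or horizontal distance between carrier_2 and slot_4 below 0.005 m or horizontal distance between carrier_2 and slot_5 below 0.005 m) and (horizontal distance between carrier_3 and slot_0 below 0.005 m or horizontal distance between carrier_3 and slot_1 below 0.005 m or horizontal distance between carrier_3 and slot_2 below 0.005 m or horizontal distance between carrier_3 and slot_3 below 0.005 m or horizontal distance between carrier_3 and slot_4 below 0.005 m or horizontal distance between carrier_3 and slot_5 below 0.005 m) and (horizontal distance between loaded_0 and slot_0 below 0.005 m or horizontal distance between loaded_0 and slot_1 below 0.005 m or horizontal distance between loaded_0 and slot_2 below 0.005 m or horizontal distance between loaded_0 and slot_3 below 0.005 m or horizontal distance between loaded_0 and slot_4 below 0.005 m or horizontal distance between loaded_0 and slot_5 below 0.005 m) and (horizontal distance between loaded_1 and slot_0 below 0.005 m or horizontal distance between loaded_1 and slot_1 below 0.005 m or horizontal distance between loaded_1 and slot_2 below 0.005 m or horizontal distance between loaded_1 and slot_3 below 0.005 m or horizontal distance between loaded_1 and slot_4 below 0.005 m or horizontal distance between loaded_1 and slot_5 below 0.005 m) and (horizontal distance between loaded_2 and slot_0 below 0.005 m or horizontal distance between loaded_2 and slot_1 below 0.005 m or horizontal distance between loaded_2 and slot_2 below 0.005 m or horizontal distance between loaded_2 and slot_3 below 0.005 m or horizontal distance between loaded_2 and slot_4 below 0.005 m or horizontal distance between loaded_2 and slot_5 below 0.005 m) and horizontal distance between vial and well below 0.005 m and z of vial in the frame of magazine below 0.023 m and linear speed of each of carrier_0, carrier_1, carrier_2, carrier_3, vial, handle below 0.02 m/s); the robot touches nothing.
It fails at once if a carrier that was already loaded is pulled out or shifted by more than 15 mm (distance of any of loaded_0, loaded_1, loaded_2 from where it was at the start of the episode above 0.015 m).
It fails at once if the vial or a carrier is toppled (tilted more than 0.8 rad) (angle between any of carrier_0, carrier_1, carrier_2, carrier_3, loaded_0, loaded_1, loaded_2, vial's own z axis and vertical above 0.8 rad).
It fails at once if the beaker or slide box is pushed more than 30 mm away (distance of any of beaker, slide_box from where it was at the start of the episode above 0.03 m).
Of carrier_0, carrier_1, carrier_2, carrier_3 only 2 to 4 are there at a start; the rules pass over those that are not, and their reading is None.
Of loaded_0, loaded_1, loaded_2 only 1 to 2 are there at a start; the rules pass over those that are not, and their reading is None.
At some moment in a run one of handle may be knocked a few centimetres aside while the robot is not near it.
Once in a run the grip may slacken for a moment while it holds something.
It also fails if it takes over 210 s, if anything falls off the work surface, if the arm or the gripper's body presses on something with over 40 N, if the wrist force passes 120 N, or if a joint passes its speed limit or range.

## Working session

There is one attempt and no reset: what is moved stays moved. The work goes in short steps, Python scripts to look and compute and a tool call to move; the robot and the scene stay as the last step left them, time stands still between calls to the robot, and variables do not carry over. Pictures are saved under pics/ and viewed, about 12 in all and at most 16, crops included, and the job is handed in when it is done.

Besides the shell and the picture viewer there is one more tool, called as name([rows], argument=value, ...), one row to a line, values as JSON. servo_tool: Moves the arm, as the interface text tells. Its arguments: {"type":"object","properties":{"steps":{"type":"array","items":{"type":"array","items":{"type":"array","items":{"type":"number"}}}},"jaw":{"type":"number"},"grip_force":{"type":"number"}},"required":["steps"]}

```bash
mkdir -p pics
cat > h.py <<'E'
import numpy as np, cv2
from workcell import manip
from scipy.spatial.transform import Rotation as Ro
def grab(n,save=None):
    f=manip.grab_frame(n)
    if save: cv2.imwrite(f'pics/{save}.png',cv2.cvtColor(f['image'],cv2.COLOR_RGB2BGR))
    np.savez(f'{save or n}.npz',**{k:np.asarray(v) for k,v in f.items()})
    return f
def load(n): return dict(np.load(f'{n}.npz'))
def ray(f,uv):
    K=f['K'];d=(np.array(uv,float)-K[:2,2])/[K[0,0],K[1,1]]
    k=float(f['k1']);s=d.copy()
    for _ in range(20): s=d/(1+k*(s@s))
    R=f['R'];return -R.T@f['t'], R.T@np.r_[s,1]
def onz(f,uv,z):
    c,d=ray(f,uv);return c+d*(z-c[2])/d[2]
def proj(f,X):
    p=f['R']@np.array(X,float)+f['t'];s=p[:2]/p[2];s=s*(1+float(f['k1'])*(s@s))
    return np.array([f['K'][0,0]*s[0]+f['K'][0,2],f['K'][1,1]*s[1]+f['K'][1,2]])
def tri(fs,uvs):
    A=np.zeros((3,3));b=np.zeros(3)
    for f,u in zip(fs,uvs):
        c,d=ray(f,u);d=d/np.linalg.norm(d);P=np.eye(3)-np.outer(d,d);A+=P;b+=P@c
    return np.linalg.solve(A,b)
def go(xyz,yaw=None):
    """print shift in tool units & turn for target TCP xyz, yaw of tool y axis (mod pi)"""
    s=manip.state();R=Ro.from_quat(s['tcp_rot']).as_matrix()
    d=R.T@(np.array(xyz)-s['eef_pos'])/0.15
    out=[round(x,4) for x in d]
    if yaw is not None:
        y=np.arctan2(R[1,1],R[0,1]);dy=(yaw-y+np.pi/2)%np.pi-np.pi/2
        out.append(round(-dy/(np.pi/2),4))
    print('go',out,'clock',s['clock'],'q6',s['qpos'][5])
E
python3 - <<'E'
from h import *
s=manip.state();print(s)
for n in('scene','side','wrist'):
    f=grab(n,n+'0');print(n,-f['R'].T@f['t'],f['K'][0,0],f['k1'])
E
```

```text
{'clock': 0.0, 'qpos': array([ 1.04438683e+00,  3.00464906e-01,  1.52160056e+00, -1.73694744e-05,
        1.32066170e+00, -6.66313659e-02]), 'joint_velocities': array([1.23696818e-03, 4.21056837e-04, 2.45269141e-04, 5.44822908e-04,
       7.61739469e-05, 1.64516245e-04]), 'tau': array([ 1.46060679e-04, -5.31794214e+01, -3.52752256e+01,  7.08879204e-02,
        2.41916638e-02, -5.03516742e-05]), 'eef_pos': array([0.24395275, 0.49264569, 0.20488148]), 'tcp_rot': array([ 2.27867376e-01,  9.73692014e-01, -5.44958945e-04, -1.57702957e-04]), 'wrist_force': array([-0.12750302,  0.17137585, -0.7482446 ]), 'torque': array([ 0.0328375 , -0.01109132,  0.02348819]), 'opening': 0.09373815211772984}
scene [-0.58263039  0.63881603  0.9706709 ] 583.6498057314127 0.027748756767992246
side [ 0.90272992 -1.83821108  1.0459216 ] 625.1660134756501 -0.10582125331180449
wrist [0.18354581 0.52244978 0.38429965] 378.5114187223944 -0.014454652938790275
```

View pics/scene0.png

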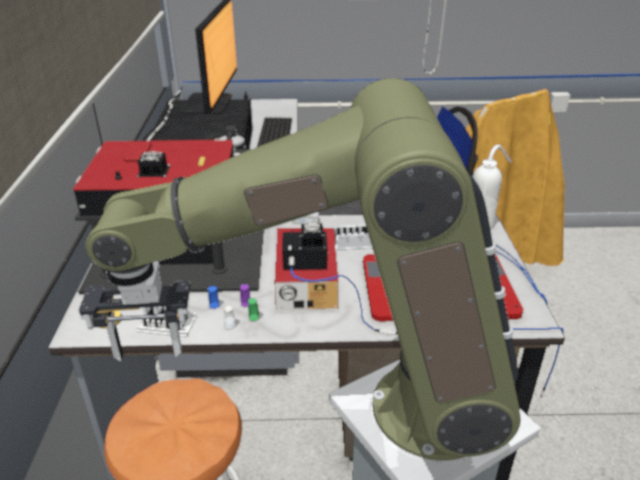

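View pics/side0.png

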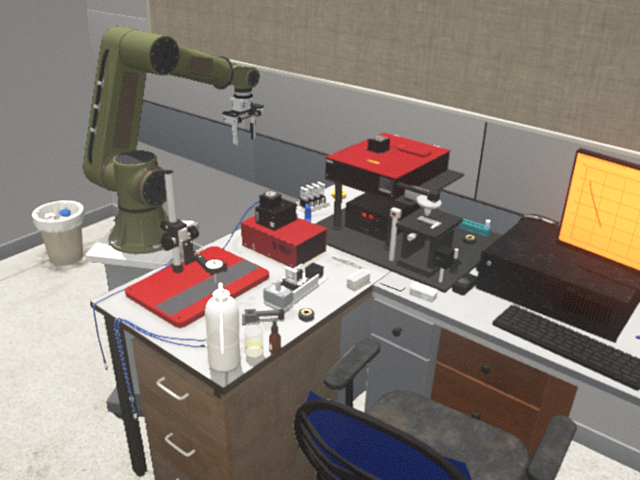

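The side view shows the magazine near (295,285), the handle near (265,315) and the stand with carriers near (313,200). The scene view shows a white vial at (229,317), with blue, purple and green ones at (213,297), (245,295) and (253,310). The white-capped clear vial fits the description.

Run:
```python
from h import *
s=load('side0');c=load('scene0')
for n,uv,z in[('housing',(278,297),.05),('magmid',(295,287),.04),('well',(315,270),.04),('handle hub',(252,317),.02),('knob',(280,316),.02),('beaker',(255,350),0),('slidebox',(358,281),.03),('stand',(315,212),0),('blue',(308,220),0)]: print(n,onz(s,uv,z).round(3))
for n,uv,z in[('vial',(229,327),0),('green',(253,320),0),('blue',(213,306),0),('stand',(165,328),0)]: print(n,onz(c,uv,z).round(3))
a=cv2.imread('pics/side0.png')[180:380,200:400];a=cv2.resize(a,(600,600),interpolation=cv2.INTER_CUBIC)
b=cv2.imread('pics/scene0.png')[270:350,130:270];b=cv2.resize(b,(700,400),interpolation=cv2.INTER_CUBIC)
cv2.imwrite('pics/a.png',a);cv2.imwrite('pics/b.png',b)
f=load('wrist0');print(f['R'])
```

```text
housing [ 0.571 -0.359  0.05 ]
magmid [ 0.606 -0.281  0.04 ]
well [ 0.649 -0.171  0.04 ]
handle hub [ 0.511 -0.429  0.02 ]
knob [ 0.588 -0.409  0.02 ]
beaker [ 0.549 -0.549  0.   ]
slidebox [ 0.788 -0.193  0.03 ]
stand [0.568 0.329 0.   ]
blue [0.553 0.254 0.   ]
vial [ 0.455  0.256 -0.   ]
green [0.447 0.194 0.   ]
blue [0.551 0.258 0.   ]
stand [0.535 0.391 0.   ]
[[ 0.44448236  0.89578621 -0.0015811 ]
 [ 0.87080735 -0.43167278  0.23527254]
 [ 0.21007138 -0.10595133 -0.97192815]]
```

View pics/a.png

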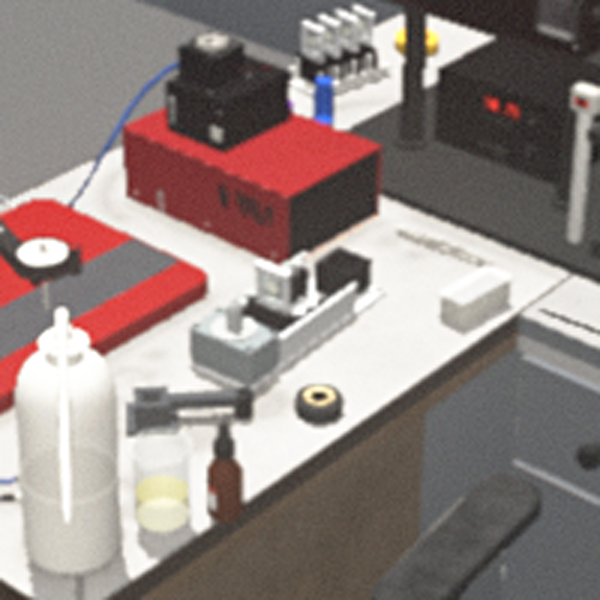

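View pics/wrist0.png

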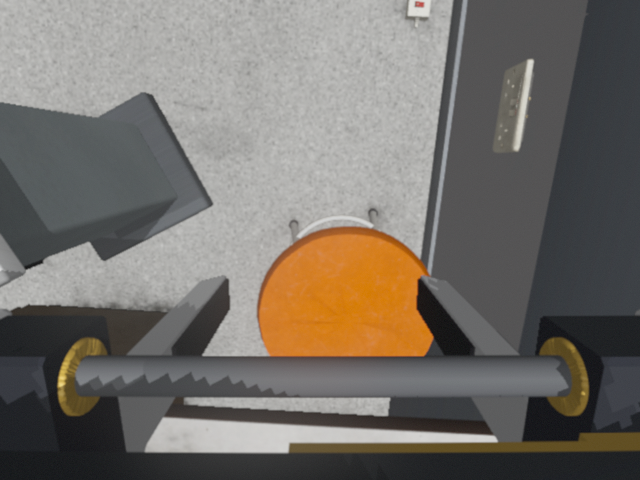

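Run:
```python
from h import *
s=load('side0');c=load('scene0')
print('redtop',tri([s,c],[(270,196),(312,222)]).round(3))
print('bottle base',onz(s,(222,365),0).round(3), 'bottle L/R',onz(s,(206,358),0).round(3),onz(s,(239,358),0).round(3))
print('bottle tri', tri([s,c],[(220,290),(491,163)]).round(3))
for n,uv,z in [('redbox bl',(242,255),0),('redbox front',(296,264),0),('redbox r',(326,247),0),('board corner',(268,270),.02),('boardL',(160,317),.02),('dial',(215,265),.05),('brown bottle',(274,350),0),('dialcol',(170,175),.15),('stand R',(325,212),0),('plate top',(380,150),.2)]: print(n,onz(s,uv,z).round(3))
go((.45,.15,.3))
go((.50,-.33,.3))
```

```text
redtop [ 0.472 -0.     0.207]
bottle base [ 0.481 -0.626  0.   ] bottle L/R [ 0.431 -0.607  0.   ] [ 0.516 -0.59   0.   ]
bottle tri [ 0.479 -0.607  0.217]
redbox bl [ 0.38  -0.055  0.   ]
redbox front [ 0.571 -0.078  0.   ]
redbox r [0.651 0.058 0.   ]
board corner [ 0.497 -0.167  0.02 ]
boardL [ 0.256 -0.481  0.02 ]
dial [ 0.339 -0.219  0.05 ]
brown bottle [ 0.599 -0.539  0.   ]
dialcol [0.028 0.227 0.15 ]
stand R [0.606 0.337 0.   ]
plate top [0.792 0.533 0.2  ]
go [np.float64(-2.2446), np.float64(-1.4386), np.float64(-0.632)] clock 0.15 q6 -0.06660025109275214
go [np.float64(-3.9634), np.float64(-4.1583), np.float64(-0.6299)] clock 0.15 q6 -0.06660025109275214
```

servo_tool([
  [[-0.3,-0.1,-0.32,0],[-0.975,-0.42,-0.32,0],[-0.975,-0.42,-0.32,0],[-0.975,-0.42,-0.32,0],[-0.975,-0.42,-0.32,0]],
])

```text
clock: 0.65
eef_pos: [0.3488, 0.3696, 0.2538]
tcp_rot: [0.23, 0.973, 0.0, 0.0]
wrist_force: [0.2, 0.1, 0.5]
opening: 0.0942
```

servo_tool([
  [[-0.975,-0.42,-0.32,0],[-0.975,-0.42,-0.32,0],[-0.975,-0.42,-0.32,0],[-0.975,-0.42,-0.32,0],[-0.975,-0.42,-0.32,0],[-0.975,-0.42,-0.32,0],[-0.975,-0.42,-0.32,0]],
])

```text
clock: 1.35
eef_pos: [0.4493, 0.2514, 0.3008]
tcp_rot: [0.227, 0.974, -0.0, -0.0]
wrist_force: [-0.5, 0.6, -0.1]
opening: 0.094
```

Run:
```python
from h import *
grab('wrist','w1');go((.48,-.30,.3))
```

```text
go [np.float64(-1.8082), np.float64(-3.2064), np.float64(0.007)] clock 1.4 q6 -0.6741179643767917
```

View pics/w1.png

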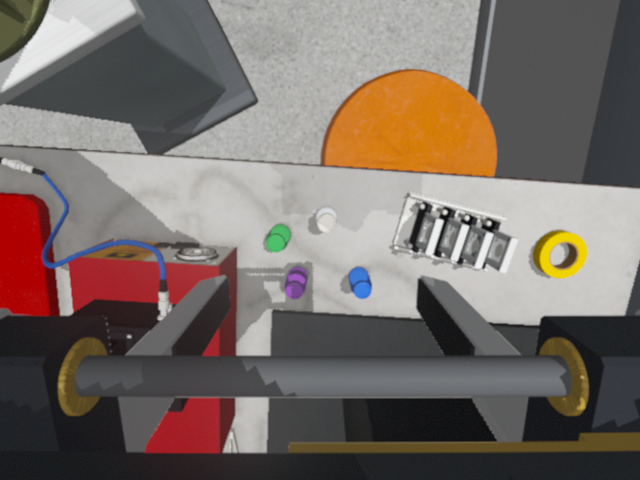

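The wrist view shows the white-capped vial at (326,220) and the coloured ones at (278,237), (296,284) and (360,282). The stand, holding four carriers, is around (457,234). Next I'll look at the magazine side.

servo_tool([
  [[-0.45,-0.8,0,0],[-0.45,-0.8,0,0],[-0.45,-0.8,0,0]],
])

```text
clock: 1.7
eef_pos: [0.4569, 0.1117, 0.3012]
tcp_rot: [0.227, 0.974, -0.0, -0.0]
wrist_force: [0.8, 0.4, 0.8]
opening: 0.0942
```

servo_tool([
  [[-0.45,-0.8,0,0],[-0.45,-0.8,0,0],[-0.45,-0.8,0,0]],
])

```text
clock: 2.0
eef_pos: [0.4643, -0.0262, 0.3014]
tcp_rot: [0.228, 0.974, -0.0, 0.0]
wrist_force: [1.2, 0.4, -0.0]
opening: 0.0939
```

servo_tool([
  [[-0.45,-0.8,0,0],[-0.45,-0.8,0,0],[-0.45,-0.8,0,0]],
])

```text
clock: 2.3
eef_pos: [0.4718, -0.1638, 0.3012]
tcp_rot: [0.228, 0.974, -0.0, -0.0]
wrist_force: [0.7, 1.3, 0.4]
opening: 0.0939
```

servo_tool([
  [[-0.45,-0.8,0,0],[-0.45,-0.8,0,0],[-0.45,-0.8,0,0],[-0.45,-0.8,0,0],[-0.45,-0.8,0,0],[-0.45,-0.8,0,0]],
])

```text
clock: 2.9
eef_pos: [0.4796, -0.2984, 0.3015]
tcp_rot: [0.227, 0.974, 0.0, 0.0]
wrist_force: [-0.3, 0.0, -0.2]
opening: 0.094
```

Run:
```python
from h import *
grab('wrist','w2');print(manip.state()['qpos'].round(3),manip.state()['eef_pos'])
```

```text
[-0.621  0.281  1.324  0.     1.536 -1.734] [ 0.47962923 -0.29836884  0.30171663]
```

View pics/w2.png

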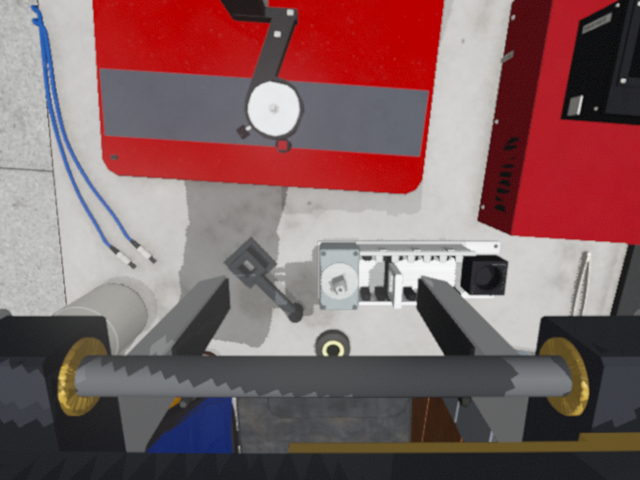

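The magazine is at about (410,272) with its shaft at (337,285). A loaded carrier is at (393,285), with possibly more hidden behind the finger. The handle's hub is at (250,263) and its knob at (293,312). I'll move closer.

servo_tool([
  [[-1,0.07,0,0],[-1,0.07,0.3,0],[-1,0.07,0.67,0],[-1,0.07,0.67,0],[-1,0.07,0.67,0],[-1,0.07,0.67,0],[-1,0.07,0.67,0]],
])

```text
clock: 3.65
eef_pos: [0.6186, -0.3565, 0.2043]
tcp_rot: [0.228, 0.974, -0.001, 0.002]
wrist_force: [0.7, 0.4, 1.2]
opening: 0.0937
```

Run:
```python
from h import *
grab('wrist','w3');a=cv2.imread('pics/w3.png');cv2.imwrite('pics/w3c.png',cv2.resize(a[60:360,100:500],(800,600),interpolation=cv2.INTER_CUBIC))
```

```text
(no output)
```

View pics/w3c.png

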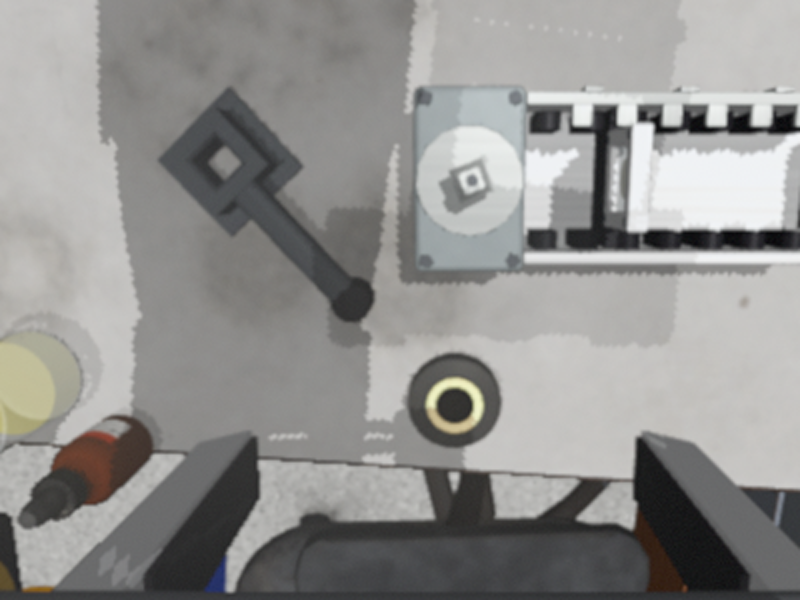

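Run:
```python
from h import *
f=load('w3')
P=lambda x,y,z:onz(f,(100+x/2,60+y/2),z)
h1=P(231,161,.004);h2=P(223,163,.027);k=P(352,299,.027)
print('plate c',h1.round(4),'hole',h2.round(4),'knob',k.round(4),'yaw',np.degrees(np.arctan2(*(k-h2)[1::-1])),np.linalg.norm(k-h2))
c=[P(*p,.048) for p in[(415,88),(525,88),(525,270),(415,270)]];print(np.round(c,4),np.mean(c,0).round(4))
print('tip',P(472,181,.079).round(4))
a=P(525,98,.046);b=P(790,98,.046);print('wall yaw',np.degrees(np.arctan2(*(b-a)[1::-1])))
a=P(540,258,.046);b=P(790,258,.046);print('wall yaw',np.degrees(np.arctan2(*(b-a)[1::-1])))
im=cv2.imread('pics/w3.png')
A=cv2.resize(im[120:180,300:380],(640,480),interpolation=cv2.INTER_CUBIC)
B=cv2.resize(im[95:185,170:290],(640,480),interpolation=cv2.INTER_CUBIC)
cv2.imwrite('pics/w3d.png',np.hstack([cv2.resize(A,(400,300)),cv2.resize(B,(400,300))]))
```

```text
plate c [ 0.501  -0.4149  0.004 ] hole [ 0.5035 -0.4133  0.027 ] knob [ 0.5847 -0.3899  0.027 ] yaw 16.067617173574238 0.08443519149630173
[[ 0.5162 -0.3208  0.048 ]
 [ 0.5367 -0.2796  0.048 ]
 [ 0.6056 -0.3116  0.048 ]
 [ 0.584  -0.3552  0.048 ]] [ 0.5606 -0.3168  0.048 ]
tip [ 0.5605 -0.3169  0.079 ]
wall yaw 63.80383967670384
wall yaw 63.72708120682712
```

View pics/w3d.png

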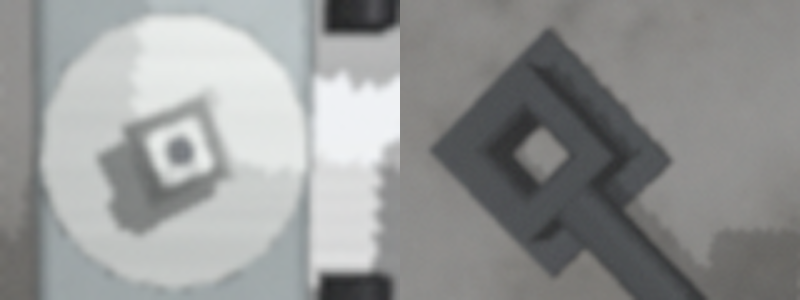

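Run:
```python
from h import *
go((.5397,-.4038,.10),np.radians(107))
```

```text
go [np.float64(0.3352), np.float64(-0.5141), np.float64(0.6956), np.float64(-0.4813)] clock 3.7 q6 -1.6857907861600245
```

servo_tool([
  [[0.335,-0.514,0.1,-0.1],[0.335,-0.514,0.3,-0.2],[0.335,-0.514,0.55,-0.3],[0.335,-0.514,0.55,-0.4],[0.335,-0.514,0.55,-0.48],[0.335,-0.514,0.55,-0.48],[0.335,-0.514,0.55,-0.48],[0.335,-0.514,0.55,-0.48]],
], jaw=0.1)

```text
clock: 4.5
eef_pos: [0.5405, -0.4023, 0.1196]
tcp_rot: [-0.145, 0.989, -0.001, -0.0]
wrist_force: [-0.7, 0.1, 0.4]
opening: 0.0515
```

Run:
```python
from h import *
f=grab('wrist','w4');s=manip.state();print(s['eef_pos'],s['qpos'][5])
for X in [(.5015,-.4155,.027),(.5856,-.3898,.027)]: print(proj(f,X))
```

```text
[ 0.54041627 -0.40232158  0.11929832] -2.5548587101806595
[322.16361896 192.64289035]
[322.86124964 307.49233517]
```

View pics/w4.png

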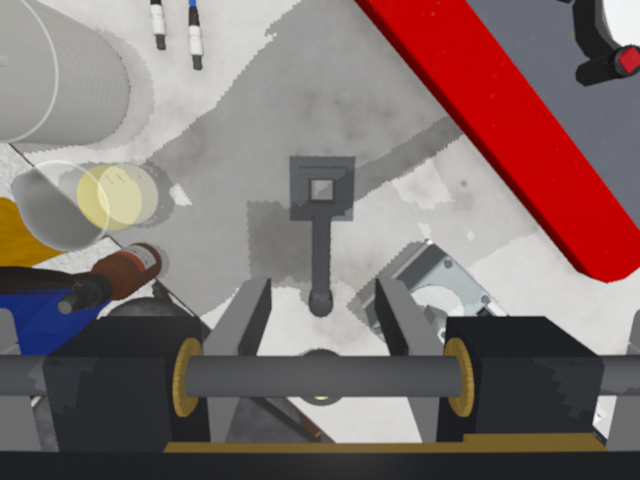

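servo_tool([
  [[0.01,0,0.3,0.03],[0.01,0,0.6,0.03],[0.01,0,0.76,0.03],[0.01,0,0.76,0.03],[0.01,0,0.76,0.03],[0.01,0,0.76,0.03]],
])

```text
clock: 5.15
eef_pos: [0.5388, -0.4031, 0.0049]
tcp_rot: [-0.122, 0.993, -0.001, -0.001]
wrist_force: [0.6, 0.3, -0.0]
opening: 0.0515
```

servo_tool([
  [[0,0,0,0],[0,0,0,0],[0,0,0,0],[0,0,0,0],[0,0,0,0],[0,0,0,0],[0,0,0,0],[0,0,0,0]],
], jaw=-1, grip_force=50)

```text
clock: 5.95
eef_pos: [0.5387, -0.403, 0.0045]
tcp_rot: [-0.121, 0.993, -0.001, -0.001]
wrist_force: [-0.6, -0.5, 1.5]
opening: 0.0133
```

servo_tool([
  [[0,0,-0.2,0],[0,0,-0.5,0],[0,0,-0.8,0],[0,0,-0.8,0],[0,0,-0.8,0],[0,0,-0.8,0]],
])

```text
clock: 6.55
eef_pos: [0.5383, -0.4022, 0.1226]
tcp_rot: [-0.121, 0.993, 0.0, -0.002]
wrist_force: [-0.4, -0.1, -1.7]
opening: 0.0134
```

Run:
```python
from h import *
f0=load('w4');print(onz(f0,(321,189),.027),onz(f0,(320,302),.027))
f=grab('wrist','w5');s=manip.state();R=Ro.from_quat(s['tcp_rot']).as_matrix()
print(s['eef_pos'],s['qpos'][[0,5]],np.degrees(np.arctan2(R[1,1],R[0,1])),s['opening'],s['wrist_force'],s['torque'])
for d in (.036,.040,.044): print(d,proj(f,s['eef_pos']+R@[d,0,-.022]))
cv2.imwrite('pics/w5c.png',cv2.resize(cv2.imread('pics/w5.png')[100:370,140:500],(800,600)))
```

```text
[ 0.49925862 -0.41703683  0.027     ] [ 0.58191055 -0.3931949   0.027     ]
[ 0.53825373 -0.40222032  0.12246067] [-0.6952352  -2.50863948] 103.94301430571954 0.013452597182784494 [ 0.85644977 -0.96253009 -2.44189901] [ 0.09640404  0.01071689 -0.01014349]
0.036 [324.20814941 231.00201112]
0.04 [324.20901692 221.693689  ]
0.044 [324.20986963 212.27634668]
```

View pics/w5c.png

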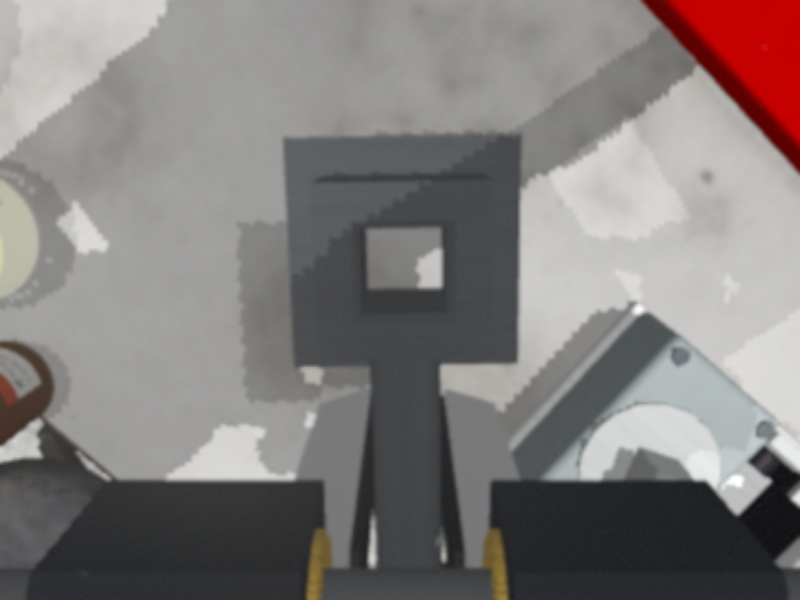

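Run:
```python
from h import *
go((.554,-.3569,.125),np.radians(-9.3))
```

```text
go [np.float64(-0.1746), np.float64(0.268), np.float64(-0.0173), np.float64(-0.7417)] clock 6.6 q6 -2.508639480795258
```

servo_tool([
  [[0,0,-0.05,0.09],[0,0,-0.05,0.18],[-0.05,0.07,-0.05,0.27],[-0.1,0.15,-0.05,0.36],[-0.15,0.2,-0.05,0.45],[-0.175,0.268,-0.05,0.54],[-0.175,0.268,-0.05,0.63],[-0.175,0.268,-0.05,0.72],[-0.175,0.268,-0.05,0.81],[-0.175,0.268,-0.05,0.9],[-0.175,0.268,-0.05,1.0],[-0.175,0.268,-0.05,1.0]],
])

```text
clock: 7.8
eef_pos: [0.5543, -0.3571, 0.1303]
tcp_rot: [0.617, 0.787, -0.001, -0.001]
wrist_force: [-0.7, 1.3, -1.2]
opening: 0.0137
```

servo_tool([
  [[0,0,0,0.09],[0,0,0,0.18],[0,0,0,0.258],[0,0,0,0.258],[0,0,0,0.258],[0,0,0,0.258]],
])

```text
clock: 8.4
eef_pos: [0.5546, -0.3573, 0.1315]
tcp_rot: [0.761, 0.649, -0.001, -0.0]
wrist_force: [-1.4, -0.2, -0.8]
opening: 0.0135
```

Run:
```python
from h import *
f=grab('wrist','w6');s=manip.state();R=Ro.from_quat(s['tcp_rot']).as_matrix()
print(s['eef_pos'],s['qpos'][[0,5]],np.degrees(np.arctan2(R[1,1],R[0,1])),s['opening'])
print(proj(f,s['eef_pos']+R@[.0405,0,-.022]),proj(f,(.5605,-.3169,.079)))
go((.554,-.3569,.10),np.radians(-9.3))
cv2.imwrite('pics/w6c.png',cv2.resize(cv2.imread('pics/w6.png')[100:370,140:500],(800,600)))
```

```text
[ 0.55459191 -0.35730028  0.13160109] [-0.62680423 -0.46753467] -9.082634411242308 0.013766716162160091
[322.31355891 219.65366004] [321.65594269 198.4624951 ]
go [np.float64(0.0024), np.float64(-0.004), np.float64(0.2107), np.float64(0.0024)] clock 8.45 q6 -0.46753467462436854
```

View pics/w6c.png

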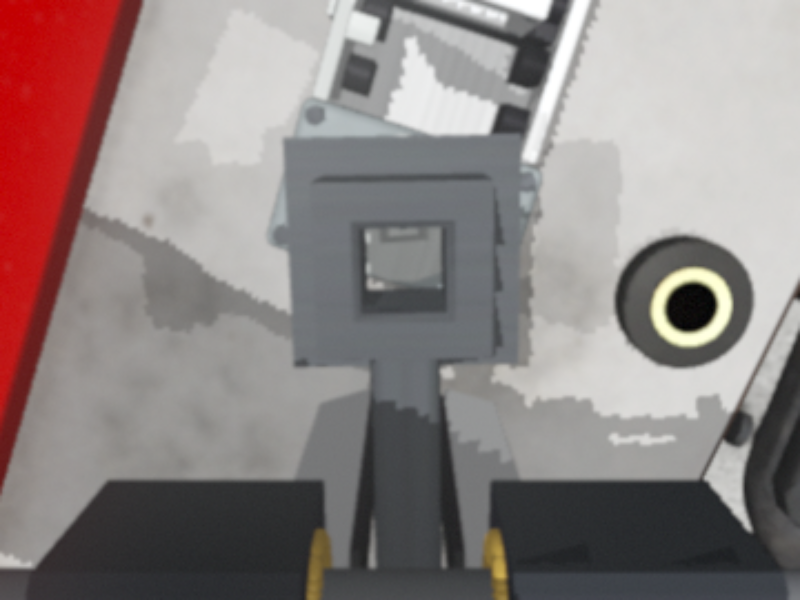

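servo_tool([
  [[0,-0.004,0.1,0],[0,-0.004,0.2,0],[0,-0.004,0.2,0],[0,-0.004,0.2,0]],
])

```text
clock: 8.85
eef_pos: [0.5538, -0.3572, 0.101]
tcp_rot: [0.762, 0.648, -0.001, -0.0]
wrist_force: [0.1, -0.2, -1.1]
opening: 0.0134
```

Run:
```python
from h import *
f=grab('wrist','w7');s=manip.state();R=Ro.from_quat(s['tcp_rot']).as_matrix()
print(s['eef_pos'])
print(proj(f,s['eef_pos']+R@[.0405,0,-.022]))
for z in(.079,.071):
  for r in (4,7): print(z,[proj(f,(.5605,-.3169,z)+R@[a*r/1e3,b*r/1e3,0]).round(1) for a,b in((1,1),(-1,-1))])
g=cv2.cvtColor(f['image'],cv2.COLOR_RGB2GRAY)
print('cols',list(range(300,346,2)))
for r in range(192,246,2): print(r,g[r,300:346:2])
```

```text
[ 0.55409087 -0.35734716  0.10179244]
[322.90651544 220.21821278]
0.079 [array([330.2, 197.6]), array([315.2, 212.6])]
0.079 [array([335.9, 191.9]), array([309.6, 218.1])]
0.071 [array([329.9, 196. ]), array([315.5, 210.4])]
0.071 [array([335.4, 190.5]), array([310.1, 215.7])]
cols [300, 302, 304, 306, 308, 310, 312, 314, 316, 318, 320, 322, 324, 326, 328, 330, 332, 334, 336, 338, 340, 342, 344]
192 [117 116 117 115 116 114 115 115 114 114 115 114 114 114 114 115 114 113
 114 114 114 114 114]
194 [115 115 114 115 115 115 115 115 114 115 115 113 115 114 114 114 114 114
 113 115 115 114 115]
196 [116 115 115 115 116 115 115 115 114 114 115 113 114 114 113 114 114 115
 115 114 113 113 115]
198 [116 116 114 114 114 114 114 113 112 113 113 112 112 112 112 111 110 110
 111 111 109 111 113]
200 [97 96 97 93 93 92 93 92 89 91 90 90 92 89 87 88 89 88 89 90 92 92 99]
202 [ 90  83  88 104 104  97 100 108 114  98  85  85  86 111 118 111 107 111
 121 103  87  93 100]
204 [ 89  69  97 137 136 115 114 132 139  96  79  77  76 116 144 122 115 123
 139 107  75  94 100]
206 [ 90  70  95 138 136 116 113
[... 1247 characters left out ...]
98 101]
232 [ 95  76  61  60  60  59  67  71  73  71  70  70  69  71  70  71  69  70
  71  68  73  99 101]
234 [ 96  77  60  63  66  65  71  71  71  72  70  71  70  69  70  69  70  70
  70  70  75  99 102]
236 [ 95  80  63  68  70  73  72  72  72  72  70  71  70  72  70  69  69  71
  70  71  76  97 100]
238 [ 96  80  71  71  71  70  69  69  68  71  69  70  70  69  69  71  69  69
  70  69  76  98 103]
240 [ 96  82  75  74  76  72  74  76  75  75  75  76  78  78  83  83  83  83
  84  82  86 100 104]
242 [100  93  94  95  97  98  98 100  99 100 102 101 102 102 102 102 103 102
 102 101 101 102 103]
244 [103 102 104 104 104 106 104 103 103 103 105 103 104 102 103 103 102 101
 104 104 103 102 106]
```

servo_tool([
  [[0,0,0.08,0],[0,0,0.12,0],[0,0,0.16,0],[0,0,0.2,0],[0,0,0.2,0]],
])

```text
clock: 9.4
eef_pos: [0.5537, -0.3569, 0.0707]
tcp_rot: [0.762, 0.648, -0.001, -0.001]
wrist_force: [0.8, 2.5, -1.7]
opening: 0.0135
```

servo_tool([
  [[0,0,0.04,0],[0,0,0.08,0],[0,0,0.115,0],[0,0,0.115,0],[0,0,0.115,0]],
])

```text
clock: 9.9
eef_pos: [0.5538, -0.3569, 0.0542]
tcp_rot: [0.762, 0.648, -0.001, -0.0]
wrist_force: [-0.2, 6.1, 0.4]
opening: 0.0135
```

Run:
```python
from h import *
s=manip.state();print(s)
```

```text
{'clock': 9.9, 'qpos': array([-0.62714999,  0.68656416,  1.31600436, -0.00239287,  1.14026268,
       -0.46459383]), 'joint_velocities': array([-0.00038791,  0.00328402,  0.0016132 ,  0.00048849,  0.0009045 ,
        0.00205351]), 'tau': array([ -3.17699745, -70.67246675, -34.00003195,  -1.00311242,
        -1.0349926 ,   0.11828466]), 'eef_pos': array([ 0.55381536, -0.35690755,  0.05423754]), 'tcp_rot': array([ 7.61857093e-01,  6.47743934e-01, -1.20282568e-03, -3.43721875e-04]), 'wrist_force': array([-0.1819737 ,  6.07411871,  0.41908121]), 'torque': array([1.17103971, 0.19797738, 0.10026719]), 'opening': 0.013460295549172904}
```

servo_tool([
  [[0.0015,0.0282,0,-0.0667],[0.0059,0.0561,0,-0.1333],[0.0132,0.0834,0,-0.2],[0.0233,0.1098,0,-0.2667],[0.0362,0.135,0,-0.3333],[0.0516,0.1587,0,-0.4],[0.0694,0.1807,0,-0.4667],[0.0893,0.2006,0,-0.5333],[0.1113,0.2184,0,-0.6],[0.1113,0.2184,0,-0.6],[0.1113,0.2184,0,-0.6],[0.1113,0.2184,0,-0.6]],
])

```text
clock: 11.1
eef_pos: [0.588, -0.345, 0.054]
tcp_rot: [0.385, 0.923, -0.001, -0.002]
wrist_force: [-8.8, 11.0, 6.5]
opening: 0.0134
```

Run:
```python
from h import *
f=grab('wrist','w8')
s=manip.state();R=Ro.from_quat(s['tcp_rot']).as_matrix();print(s['eef_pos'],np.degrees(np.arctan2(R[1,0],R[0,0])),s['wrist_force'],s['torque'],s['tau'].round(1))
print(s['eef_pos']+R@[.0405,0,0])
```

```text
[ 0.58800344 -0.34502342  0.05401802] 134.732405639597 [-8.10235558 11.3266394   5.72205281] [ 2.12257948  1.56908165 -0.14184082] [ -3.7 -72.  -37.   -1.3  -3.3  -0.1]
[ 0.55949989 -0.31625237  0.05417362]
```

servo_tool([
  [[0.004,0.0188,0,-0.0444],[0.006,0.0375,0,-0.0889],[0.009,0.0561,0,-0.1333],[0.009,0.0561,0,-0.1333],[0.009,0.0561,0,-0.1333]],
])

```text
clock: 11.65
eef_pos: [0.5932, -0.3386, 0.0541]
tcp_rot: [0.286, 0.958, -0.001, -0.002]
wrist_force: [-6.5, 8.1, 4.5]
opening: 0.0136
```

Run:
```python
from h import *
s=manip.state();R=Ro.from_quat(s['tcp_rot']).as_matrix();print(s['eef_pos'],np.degrees(np.arctan2(R[1,0],R[0,0])),R.T@s['wrist_force'],R.T@s['torque'],s['tau'].round(1))
```

```text
[ 0.5931636  -0.33863304  0.05407095] 146.72236091111455 [ 9.84374562  3.17898972 -4.42746003] [-0.57019439  1.96832515  0.21451624] [ -2.3 -72.5 -36.1  -0.9  -2.6  -0.3]
```

servo_tool([
  [[0.003,0.0094,0,-0.0222],[0.004,0.0188,0,-0.0444],[0.005,0.0282,0,-0.0667],[0.005,0.0282,0,-0.0667],[0.005,0.0282,0,-0.0667]],
])

```text
clock: 12.15
eef_pos: [0.5949, -0.3354, 0.0541]
tcp_rot: [0.236, 0.972, -0.001, -0.001]
wrist_force: [-5.5, 3.6, 3.1]
opening: 0.0133
```

Run:
```python
from h import *
s=manip.state();R=Ro.from_quat(s['tcp_rot']).as_matrix();print(s['eef_pos'],np.degrees(np.arctan2(R[1,0],R[0,0])),R.T@s['wrist_force'],R.T@s['torque'],s['tau'].round(1))
```

```text
[ 0.59491738 -0.33542968  0.0541335 ] 152.6824865396452 [ 6.57523539  0.62157718 -3.11090651] [-0.18731746  1.26409207  0.44096986] [  0.1 -72.9 -35.1  -0.3  -1.7  -0.5]
```

servo_tool([
  [[0,0,0,0],[0,0,0,0],[0,0,0,0],[0,0,0,0]],
], jaw=0)

```text
clock: 12.55
eef_pos: [0.5958, -0.3355, 0.0545]
tcp_rot: [0.236, 0.972, -0.001, -0.0]
wrist_force: [-0.6, 0.3, 0.0]
opening: 0.0422
```

servo_tool([
  [[0,0,-0.2,0],[0,0,-0.4,0],[0,0,-0.7,0],[-0.13,0.3,-1,0],[-0.13,0.48,-1,0],[-0.13,0.48,-1,0],[-0.13,0.48,-1,0],[-0.13,0.48,-1,0],[-0.13,0.48,-1,0]],
])

```text
clock: 13.45
eef_pos: [0.6455, -0.2809, 0.2036]
tcp_rot: [0.236, 0.972, -0.001, -0.001]
wrist_force: [-0.9, -0.5, 0.5]
opening: 0.0469
```

Run:
```python
from h import *
f=grab('wrist','w9');a=cv2.imread('pics/w9.png');cv2.imwrite('pics/w9c.png',cv2.resize(a[60:330,140:500],(800,600),interpolation=cv2.INTER_CUBIC))
s=manip.state();print(s['eef_pos'])
S=np.array([.5602,-.3169]);y=np.array([np.cos(np.radians(63.7)),np.sin(np.radians(63.7))])
for i in range(6):
  p=S+y*(.092-.0475+.019*i);print(i,p.round(4),((proj(f,(*p,.0377))-[140,60])*2.222).round(0))
```

```text
[ 0.64561211 -0.28091293  0.20376025]
0 [ 0.5799 -0.277 ] [342. 229.]
1 [ 0.5883 -0.26  ] [389. 228.]
2 [ 0.5968 -0.2429] [437. 227.]
3 [ 0.6052 -0.2259] [484. 226.]
4 [ 0.6136 -0.2089] [532. 225.]
5 [ 0.622  -0.1918] [579. 224.]
```

View pics/w9c.png

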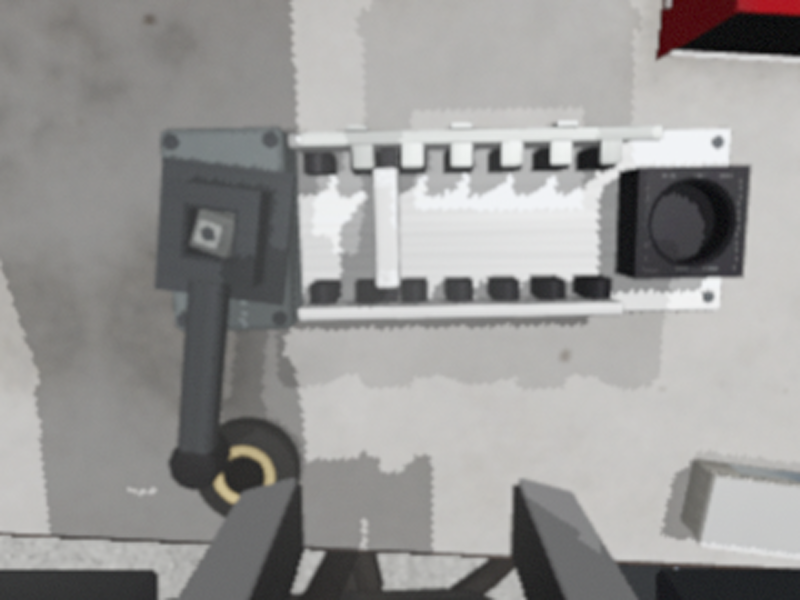

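The handle is seated on the shaft and the comb teeth (crop x 362 to 610) stand midway between the slots, so the comb is open. One loaded carrier sits in slot 1 (crop x 387), so slots 0 and 2 to 5 are free. The well is at crop (692,222).

Run:
```python
from h import *
f=load('w9');g=cv2.cvtColor(f['image'],cv2.COLOR_RGB2GRAY).astype(int)
S=np.array([.5602,-.3169]);th=np.radians(63.7);y=np.array([np.cos(th),np.sin(th)]);x=np.array([y[1],-y[0]])
O=S+.092*y
def prof(xm,z,y0,y1,st=.001):
    ys=np.arange(y0,y1,st);v=[cv2.getRectSubPix(f['image'],(1,1),tuple(map(float,proj(f,(*(O+x*xm+y*t),z)))))[0,0].mean() for t in ys]
    return ys,np.array(v)
def edges(ys,v):
    m=(v.min()+np.percentile(v,90))/2;b=v<m
    return [(round(1e3*ys[i],1),'down' if b[i+1] else 'up') for i in range(len(b)-1) if b[i]!=b[i+1]]
for xm,z in((-.027,.047),(.027,.0377),(.024,.0377),(-.022,.0377)): print(xm,z,edges(*prof(xm,z,-.065,.066)))
print('frame',edges(*[a for a in prof(0,.088,-.06,.0)]), )
cv=lambda a:onz(f,(140+a[0]/2.222,60+a[1]/2.222),.04)[:2]
w=cv((692,222));print('well',w,(w-O)@y,(w-O)@x)
# well block corners
for p in ((637,167),(750,167),(743,277),(632,270)): q=cv(p);print((q-O)@x,(q-O)@y)
for p,z in (((290,137),.048),((660,131),.048),((300,314),.044),((620,308),.044),((163,129),.048),((291,129),.048)):
  q=onz(f,(140+p[0]/2.222,60+p[1]/2.222),z)[:2];print(p,((q-O)@x).round(4),((q-O)@y).round(4))
```

```text
-0.027 0.047 [(np.float64(-63.0), 'up'), (np.float64(-62.0), 'down'), (np.float64(-48.0), 'up'), (np.float64(-34.0), 'down'), (np.float64(-24.0), 'up'), (np.float64(-15.0), 'down'), (np.float64(-14.0), 'up'), (np.float64(-8.0), 'down'), (np.float64(-5.0), 'up'), (np.float64(9.0), 'down'), (np.float64(14.0), 'up'), (np.float64(26.0), 'down'), (np.float64(33.0), 'up'), (np.float64(43.0), 'down'), (np.float64(52.0), 'up')]
0.027 0.0377 [(np.float64(-62.0), 'down'), (np.float64(-51.0), 'up'), (np.float64(-44.0), 'down'), (np.float64(-27.0), 'up'), (np.float64(-25.0), 'down'), (np.float64(-15.0), 'up'), (np.float64(-7.0), 'down'), (np.float64(4.0), 'up'), (np.float64(11.0), 'down'), (np.float64(23.0), 'up'), (np.float64(28.0), 'down'), (np.float64(42.0), 'up'), (np.float64(46.0), 'down'), (np.float64(60.0), 'up')]
0.024 0.0377 [(np.float64(-62.0), 'down'), (np.float64(-50.0), 'up'), (np.float64(-43.0), 'down'), (np.float64(-35.0), 'up'), (np.float64(-26.0), 'down'), (np.float64(-15.0), 'up'), (np.float64(-7.0), 'down'), (np.float64(3.0), 'up'), (np.float64(10.0), 'down'), (np.float64(22.0
[... 326 characters left out ...]
, (np.float64(-7.0), 'down'), (np.float64(4.0), 'up'), (np.float64(10.0), 'down'), (np.float64(22.0), 'up'), (np.float64(28.0), 'down'), (np.float64(41.0), 'up'), (np.float64(45.0), 'down'), (np.float64(59.0), 'up')]
frame [(np.float64(-59.0), 'up'), (np.float64(-39.0), 'down'), (np.float64(-33.0), 'up')]
well [ 0.64171575 -0.15182996] 0.09210032956748358 -6.00132914367295e-05
-0.021543869765917444 0.06925540791976056
-0.020814848516236318 0.11371785445232348
0.0220296023595705 0.11404311523668317
0.01845397068066998 0.06896746341865403
(290, 137) -0.0347 -0.0653
(660, 131) -0.0342 0.0753
(300, 314) 0.0333 -0.0652
(620, 308) 0.0332 0.0637
(163, 129) -0.0386 -0.1135
(291, 129) -0.0376 -0.0648
```

Run:
```python
from h import *
f=load('w1')
print('corners',[onz(f,p,.006)[:2].round(3) for p in((412,193),(393,250),(508,272),(517,232))])
print('ctr',onz(f,(457,234),.04)[:2],'vial',onz(f,(326,215),.057)[:2],onz(f,(326,230),.0)[:2])
s=manip.state();R=Ro.from_quat(s['tcp_rot']).as_matrix();print(R)
```

```text
corners [array([0.48, 0.36]), array([0.537, 0.309]), array([0.631, 0.432]), array([0.585, 0.461])]
ctr [0.54169746 0.38286762] vial [0.44986643 0.25428154] [0.47562537 0.24206132]
[[-0.88823406  0.45938501 -0.00238127]
 [ 0.45938918  0.88823357 -0.00164672]
 [ 0.00135865 -0.00255661 -0.99999581]]
```

servo_tool([
  [[0,0,-0.3,0.09],[0,0,-0.6,0.18],[0,0,-0.6,0.27],[0,0,-0.6,0.36],[0,0,-0.66,0.45],[0,0,-0.66,0.54],[0,0,-0.66,0.63],[0,0,-0.66,0.72],[0,0,-0.66,0.81],[0,0,-0.66,0.9],[0,0,-0.66,1.0],[0,0,-0.66,1.0]],
], jaw=0.3)

```text
clock: 14.7
eef_pos: [0.6461, -0.2805, 0.3031]
tcp_rot: [0.855, 0.519, -0.001, 0.0]
wrist_force: [0.8, 0.1, -0.1]
opening: 0.0611
```

servo_tool([
  [[0,0,0,0.09],[0,0,0,0.108],[0,0,0,0.108],[0,0,0,0.108]],
])

```text
clock: 15.1
eef_pos: [0.6463, -0.28, 0.3032]
tcp_rot: [0.894, 0.448, -0.001, 0.0]
wrist_force: [0.3, 0.9, 0.9]
opening: 0.0613
```

Run:
```python
from h import *
s=load('side0');c=load('scene0')
for a,b in(((327,160),(216,182)),((327,166),(216,198)),((383,135),(103,142)),((327,160),(80,192))): print(tri([s,c],[a,b]).round(3))
print(onz(s,(338,222),0))
go((.52,.33,.303),np.radians(-37))
```

```text
[0.636 0.174 0.288]
[0.631 0.185 0.255]
[0.821 0.377 0.348]
[0.639 0.451 0.262]
[0.66669892 0.26062642 0.        ]
go [np.float64(2.7535), np.float64(-3.1086), np.float64(-0.0048), np.float64(0.0026)] clock 15.1 q6 0.18157936455282392
```

Run:
```python
from h import *
c=grab('scene','sc1');s=load('side0')
for f,lim in((c,(60,260,120,225)),(s,(315,470,125,205))):
    im=f['image'][lim[2]:lim[3],lim[0]:lim[1]];h=cv2.cvtColor(im,cv2.COLOR_RGB2HSV)
    m=(((h[...,0]<8)|(h[...,0]>172))&(h[...,1]>150)&(h[...,2]>60)).astype(np.uint8)
    cs,_=cv2.findContours(m,0,2);k=max(cs,key=cv2.contourArea)
    print(cv2.approxPolyDP(cv2.convexHull(k),2,True)[:,0]+[lim[0],lim[2]])
a=c['image'][110:350,60:340];b=s['image'][110:240,300:480]
cv2.imwrite('pics/sc1c.png',np.hstack([cv2.resize(a,(440,377)),cv2.resize(b,(360,260)) if 0 else cv2.copyMakeBorder(cv2.resize(b,(360,260)),0,117,0,0,0)])[...,::-1])
```

```text
[[230 141]
 [229 163]
 [221 188]
 [186 193]
 [ 75 189]
 [102 146]
 [108 142]]
[[326 156]
 [384 133]
 [448 150]
 [397 178]]
```

View pics/sc1c.png

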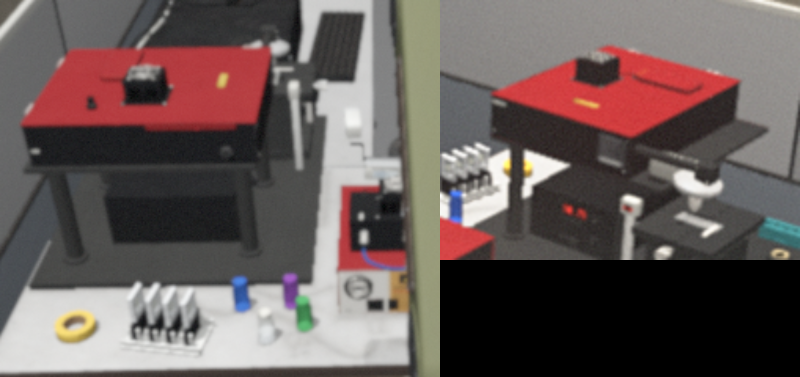

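Run:
```python
from h import *
c=load('sc1');s=load('side0')
q=lambda x,y:(60+x/1.571,110+y/1.571)
for n,p in(('baseL',(40,283)),('baseR',(310,280)),('legL',(70,262)),('legR',(250,252))): print(n,onz(c,q(*p),0).round(3))
T=lambda a,b:print(tri([s,c],[a,b]).round(3))
T((326,156),q(268,122))
T((326,177),q(258,166))
for z in(.2,.25,.3,.35):print(z,onz(c,q(28,168),z).round(3),onz(c,q(258,166),z).round(3),onz(s,(326,177),z).round(3),onz(s,(326,156),z).round(3))
```

```text
baseL [0.791 0.521 0.   ]
baseR [0.557 0.127 0.   ]
legL [0.824 0.462 0.   ]
legR [0.685 0.182 0.   ]
[0.623 0.155 0.291]
[0.625 0.175 0.21 ]
0.2 [0.826 0.489 0.2  ] [0.636 0.169 0.2  ] [0.623 0.207 0.2  ] [0.592 0.418 0.2  ]
0.25 [0.735 0.499 0.25 ] [0.557 0.199 0.25 ] [0.64  0.086 0.25 ] [0.61  0.284 0.25 ]
0.3 [0.643 0.509 0.3  ] [0.478 0.23  0.3  ] [ 0.656 -0.034  0.3  ] [0.629 0.151 0.3  ]
0.35 [0.552 0.518 0.35 ] [0.399 0.26  0.35 ] [ 0.673 -0.155  0.35 ] [0.647 0.018 0.35 ]
```

servo_tool([
  [[0.688,-0.777,0,0],[0.688,-0.777,0,0],[0.688,-0.777,0,0],[0.688,-0.777,0,0]],
])

```text
clock: 15.55
eef_pos: [0.6148, -0.1227, 0.3042]
tcp_rot: [0.893, 0.449, -0.0, 0.001]
wrist_force: [0.3, -0.4, 1.2]
opening: 0.0611
```

servo_tool([
  [[0.688,-0.777,0,0],[0.688,-0.777,0,0],[0.688,-0.777,0,0],[0.688,-0.777,0,0]],
])

```text
clock: 15.95
eef_pos: [0.5837, 0.0293, 0.3034]
tcp_rot: [0.894, 0.449, -0.001, 0.0]
wrist_force: [0.4, 0.4, 0.6]
opening: 0.0607
```

servo_tool([
  [[0.688,-0.777,0,0],[0.688,-0.777,0,0],[0.688,-0.777,0,0],[0.688,-0.777,0,0]],
])

```text
clock: 16.35
eef_pos: [0.5526, 0.1815, 0.3026]
tcp_rot: [0.894, 0.449, -0.001, 0.0]
wrist_force: [0.1, -0.3, 0.5]
opening: 0.0614
```

servo_tool([
  [[0.688,-0.777,0,0],[0.688,-0.777,0.2,0],[0.688,-0.777,0.4,0],[0.688,-0.777,0.6,0],[0.688,-0.777,0.6,0],[0.688,-0.777,0.6,0],[0.688,-0.777,0.6,0]],
])

```text
clock: 17.05
eef_pos: [0.5238, 0.3292, 0.2148]
tcp_rot: [0.895, 0.446, 0.001, 0.001]
wrist_force: [-0.9, -0.9, 0.1]
opening: 0.0614
```

Run:
```python
from h import *
f=grab('wrist','w10');s=manip.state();print(s['eef_pos'])
cv2.imwrite('pics/w10c.png',cv2.resize(cv2.imread('pics/w10.png')[30:330,120:520],(800,600),interpolation=cv2.INTER_CUBIC))
```

```text
[0.52374207 0.32922064 0.21484452]
```

View pics/w10c.png

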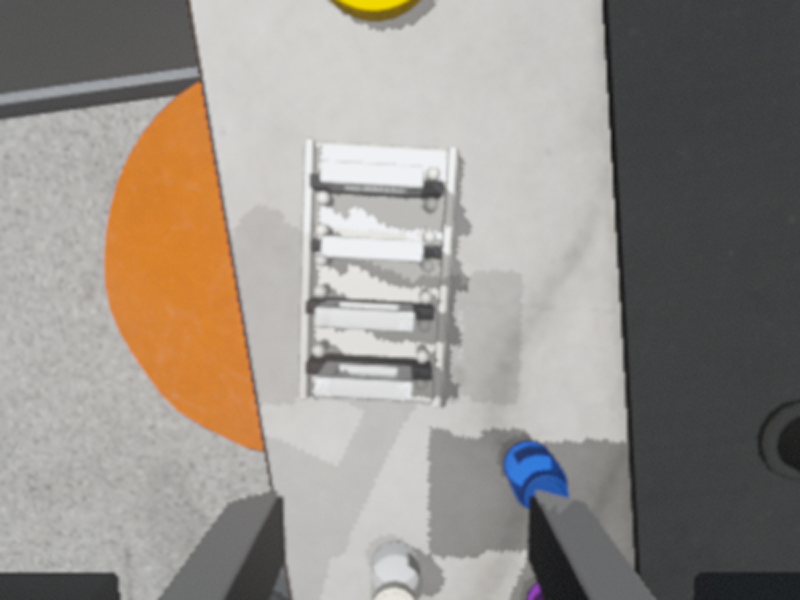

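Four carriers stand in the stand, with frame tops at crop (370,173), (372,248), (364,319) and (362,387). The white-capped glass vial is at crop (395,570) and the blue one at (530,465).

Run:
```python
from h import *
f=load('w10');q=lambda x,y:(120+x/2,30+y/2)
g=cv2.cvtColor(f['image'],cv2.COLOR_RGB2HSV)
fr=[(370.5,173),(372.5,248),(364,319),(362,387)];ft=[(377.5,186),(376.5,248.5),(370.5,308),(369,367)]
A=[onz(f,q(*p),.088)[:2] for p in fr];B=[onz(f,q(*p),.042)[:2] for p in ft]
for a,b in zip(A,B):print(a.round(4),b.round(4))
d=(B[0]-B[3]);print('yaw pitch',np.degrees(np.arctan2(d[1],d[0])),np.linalg.norm(d)/3, 'frame',np.linalg.norm(A[0]-A[3])/3)
for l,r in (((314,182),(443,190)),((314,244),(441,253)),((308,304),(434,312)),((308,362),(431,371))):
  a,b=onz(f,q(*l),.042),onz(f,q(*r),.042);d=b-a;print('foot yaw',np.degrees(np.arctan2(d[1],d[0])),np.linalg.norm(d[:2]))
for l,r in (((305,145),(300,398)),((455,150),(440,403))):
  a,b=onz(f,q(*l),.006),onz(f,q(*r),.006);d=a-b;print('stand yaw',np.degrees(np.arctan2(d[1],d[0])),np.linalg.norm(d[:2]),((a+b)/2).round(4))
# dark mask centroids for feet
m=(g[...,2]<75).astype(np.uint8)
n,_,st,c=cv2.connectedComponentsWithStats(m)
for i in range(1,n):
  x,y,w,h,a=st[i]
  if 8<a<2000 and 260<x<350 and 100<y<230: print((x,y,w,h,a),onz(f,c[i],.042)[:2].round(4))
```

```text
[0.5715 0.4133] [0.5716 0.4116]
[0.5549 0.3906] [0.5548 0.3905]
[0.5352 0.3707] [0.5363 0.371 ]
[0.5175 0.3493] [0.519  0.3498]
yaw pitch 49.60137313400429 0.027088796606902613 frame 0.027903668091468117
foot yaw -40.506526325330675 0.05741613171148483
foot yaw -41.0646573663188 0.05758385659096242
foot yaw -40.724369728511995 0.0581192488345119
foot yaw -41.35044932150815 0.05779012946027125
stand yaw 49.96334333751177 0.12490329657270241 [0.5158 0.403  0.006 ]
stand yaw 50.16416875116169 0.1252825621107387 [0.5724 0.3571 0.006 ]
(np.int32(331), np.int32(126), np.int32(9), np.int32(2), np.int32(16)) [0.5884 0.3951]
(np.int32(329), np.int32(186), np.int32(6), np.int32(3), np.int32(9)) [0.5531 0.3542]
(np.int32(309), np.int32(210), np.int32(26), np.int32(5), np.int32(42)) [0.5348 0.3402]
(np.int32(327), np.int32(216), np.int32(8), np.int32(3), np.int32(19)) [0.536  0.3324]
```

Run:
```python
from h import *
go((.5176,.3489,.055),np.radians(-40.3))
```

```text
go [np.float64(0.0793), np.float64(-0.1134), np.float64(1.0655), np.float64(0.0359)] clock 17.1 q6 1.149613069042952
```

servo_tool([
  [[0.079,-0.113,0.2,0.036],[0.079,-0.113,0.4,0.036],[0.079,-0.113,0.6,0.036],[0.079,-0.113,0.6,0.036],[0.079,-0.113,0.6,0.036],[0.079,-0.113,0.6,0.036]],
])

```text
clock: 17.7
eef_pos: [0.517, 0.3499, 0.125]
tcp_rot: [0.907, 0.421, 0.001, 0.0]
wrist_force: [0.6, 0.7, 0.0]
opening: 0.0612
```

Run:
```python
from h import *
go((.5176,.3489,.055),np.radians(-40.3))
f=grab('wrist','w11')
print(proj(f,(.5176,.3489,.088)))
cv2.imwrite('pics/w11c.png',cv2.resize(cv2.imread('pics/w11.png')[150:390,160:480],(800,600),interpolation=cv2.INTER_CUBIC))
```

```text
go [np.float64(-0.0028), np.float64(0.0067), np.float64(0.4668), np.float64(0.0004)] clock 17.7 q6 1.239730742010743
[323.70956245 270.9702223 ]
```

servo_tool([
  [[0,0.007,0.2,0],[0,0.007,0.35,0],[0,0.007,0.466,0],[0,0.007,0.466,0],[0,0.007,0.466,0]],
])

```text
clock: 18.25
eef_pos: [0.5171, 0.3492, 0.0539]
tcp_rot: [0.907, 0.421, -0.0, 0.0]
wrist_force: [0.1, -1.1, 0.9]
opening: 0.0611
```

servo_tool([
  [[0,0,0,0],[0,0,0,0],[0,0,0,0],[0,0,0,0],[0,0,0,0],[0,0,0,0]],
], jaw=-1, grip_force=30)

```text
clock: 18.85
eef_pos: [0.5168, 0.3491, 0.0531]
tcp_rot: [0.907, 0.421, -0.001, 0.0]
wrist_force: [-0.9, -0.8, 6.3]
opening: 0.0396
```

servo_tool([
  [[0,0,-0.15,0],[0,0,-0.3,0],[0,0,-0.6,0],[0,0,-0.9,0],[0,0,-1,0],[0,0,-1,0],[0,0,-1,0]],
])

```text
clock: 19.55
eef_pos: [0.5164, 0.349, 0.2011]
tcp_rot: [0.907, 0.421, -0.002, 0.001]
wrist_force: [-0.4, -0.2, -1.9]
opening: 0.0398
```

Run:
```python
from h import *
f=grab('wrist','w12');s=manip.state();R=Ro.from_quat(s['tcp_rot']).as_matrix();print(s['eef_pos'],s['opening'])
c=load('w11')
g=cv2.cvtColor(f['image'],cv2.COLOR_RGB2GRAY);g0=cv2.cvtColor(c['image'],cv2.COLOR_RGB2GRAY)
for d in(-4,0,4):print(d,[proj(f,s['eef_pos']+R@[d/1e3,y,-.033]).round(1) for y in(-.02,0,.02)],proj(f,s['eef_pos']+R@[d/1e3,0,.013]).round(1))
print(np.c_[np.arange(240,350,2),g[240:350:2,300:350:10],g0[240:350:2,300:350:10]])
```

```text
[0.51618705 0.34887586 0.20047472] 0.039875875827795164
-4 [array([274.3, 328.8]), array([321.7, 328.8]), array([369. , 328.7])] [321.8 290.7]
0 [array([274. , 320.1]), array([321.7, 320. ]), array([369.3, 319.9])] [321.8 283.7]
4 [array([273.7, 311.2]), array([321.6, 311.1]), array([369.6, 311.1])] [321.8 276.6]
[[240 241 222 222 232 195  61  57  55  55  49]
 [242 205 190 186 208 153  60  60  55  53  51]
 [244 209 193 193 212 151  62  59  56  54  49]
 [246 211 194 194 212 152  68  69  65  65  60]
 [248 209 194 193 212 152 118 113 115 114 112]
 [250 206 194 194 211 152 124 181 183 153 136]
 [252 209 195 195 211 152 122 207 210 142 138]
 [254 200 194 197 211 152 122 166 200 134 134]
 [256 199 193 201 210 154 122 129 157 129 127]
 [258 198 194 204 211 154 120 127 128 127 127]
 [260 149 147 152 161 114 112 124 120 120 122]
 [262  69  68  67  63  58 107 111 109 108 110]
 [264  67  69  65  62  58 111 111 112 110 111]
 [266  66  66  63  61  57 133 134 134 135 136]
 [268  66  64  63  58  57 137 138 137 137 138]
 [270  63  64  62  59  54 136 136 135 137 137]
 [272  66  62  62  57  53 136 138
[... 1100 characters left out ...]
 146 147 146 147 146 179 147 137 139 139]
 [322 147 147 148 148 147 180 170 137 139 138]
 [324 147 147 148 148 148 179 169 137 138 137]
 [326 145 145 146 147 146 180 179 159 147 164]
 [328 143 144 145 144 143 179 189 194 191 195]
 [330 196 193 191 191 208 180 193 195 195 196]
 [332 207 205 203 198 222 179 195 196 193 194]
 [334 204 203 204 196 220 178 195 196 193 193]
 [336 204 204 204 192 154 178 195 195 195 193]
 [338 205 206 205 182 137 177 195 194 194 192]
 [340 205 205 205 179 206 176 195 193 194 192]
 [342 206 205 204 178 232 177 195 192 192 192]
 [344 207 205 205 178 231 177 193 192 191 193]
 [346 197 205 204 184 233 177 192 192 191 187]
 [348 192 204 204 196 233 176 192 193 191 174]]
```

servo_tool([
  [[0,0,-0.3,0],[0,0,-0.6,-0.05],[0,0,-0.73,-0.1],[0,0,-0.73,-0.156],[0,0,-0.73,-0.156],[0,0,-0.73,-0.156]],
])

```text
clock: 20.2
eef_pos: [0.5167, 0.3493, 0.31]
tcp_rot: [0.85, 0.527, -0.003, 0.0]
wrist_force: [-0.6, -0.2, 0.1]
opening: 0.0396
```

servo_tool([
  [[-0.3,0.23,0,0],[-0.6,0.46,0,0],[-0.972,0.743,0,0],[-0.972,0.743,0,0]],
])

```text
clock: 20.6
eef_pos: [0.5526, 0.1665, 0.311]
tcp_rot: [0.85, 0.527, -0.002, 0.0]
wrist_force: [-0.2, 0.1, 0.3]
opening: 0.0398
```

servo_tool([
  [[-0.3,0.23,0,0],[-0.6,0.46,0,0],[-0.972,0.743,0,0],[-0.972,0.743,0,0]],
])

```text
clock: 21.0
eef_pos: [0.5881, -0.0137, 0.3112]
tcp_rot: [0.85, 0.527, -0.002, -0.0]
wrist_force: [0.5, 0.9, 0.2]
opening: 0.0396
```

servo_tool([
  [[-0.3,0.23,0,0],[-0.6,0.46,0,0],[-0.972,0.743,0,0],[-0.972,0.743,0,0],[-0.972,0.743,0,0],[-0.972,0.743,0,0],[-0.972,0.743,0,0]],
])

```text
clock: 21.7
eef_pos: [0.6238, -0.1896, 0.3122]
tcp_rot: [0.849, 0.528, -0.001, -0.0]
wrist_force: [-0.2, 0.1, -0.7]
opening: 0.0398
```

Run:
```python
from h import *
s=manip.state();print(s['eef_pos'],s['opening'],s['wrist_force'])
go((.622,-.1918,.13),np.radians(-26.3))
```

```text
[ 0.62377079 -0.18961953  0.3122437 ] 0.039785904452913315 [-0.23074615  0.11400914 -0.73115749]
go [np.float64(-0.0154), np.float64(-0.0023), np.float64(1.215), np.float64(0.0012)] clock 21.7 q6 0.1066967402865801
```

servo_tool([
  [[-0.015,0,0.3,0],[-0.015,0,0.6,0],[-0.015,0,0.8,0],[-0.015,0,0.8,0]],
])

```text
clock: 22.1
eef_pos: [0.6211, -0.1911, 0.1886]
tcp_rot: [0.849, 0.529, -0.003, -0.002]
wrist_force: [0.6, 0.2, -0.1]
opening: 0.04
```

servo_tool([
  [[0,0,0.2,0],[0,0,0.4,0],[0,0,0.615,0],[0,0,0.615,0],[0,0,0.615,0],[0,0,0.615,0]],
])

```text
clock: 22.7
eef_pos: [0.6237, -0.1932, 0.1036]
tcp_rot: [0.849, 0.529, 0.0, 0.002]
wrist_force: [0.1, 0.7, -0.1]
opening: 0.0397
```

Run:
```python
from h import *
s=manip.state();R=Ro.from_quat(s['tcp_rot']).as_matrix();print(s['eef_pos'],s['wrist_force'])
go((.622,-.1918,.0535),np.radians(-26.3))
f=grab('wrist','w13')
S=np.array([.5602,-.3169]);th=np.radians(63.7);y=np.array([np.cos(th),np.sin(th)]);x=np.array([y[1],-y[0]])
O=S+.092*y
g=f['image'].mean(2)
# well ring check & held frame
print('well proj',proj(f,(*(O+.092*y),.04)),'blk',[proj(f,(*(O+(.092+a)*y+b*x),.04)).round(1) for a,b in((-.022,-.022),(.022,-.022),(.022,.022),(-.022,.022))])
u=proj(f,(*(O+.092*y),.04)).astype(int)
print('row',[(c,int(g[u[1],c])) for c in range(u[0]-60,u[0]+61,3)])
print('col',[(r,int(g[r,u[0]-30])) for r in range(max(0,u[1]-60),u[1]+80,3)])
cv2.imwrite('pics/w13c.png',cv2.resize(cv2.imread('pics/w13.png')[60:360,120:520],(800,600)))
```

```text
[ 0.62373549 -0.19321484  0.10362655] [ 0.10646485  0.65656202 -0.1180539 ]
go [np.float64(0.004), np.float64(-0.0157), np.float64(0.3341), np.float64(0.0013)] clock 22.7 q6 0.10228625094967389
well proj [318.50972406 190.11738006] blk [array([284.8, 224.1]), array([283.2, 154.6]), array([353.7, 154.7]), array([352.3, 224.1])]
row [(258, 185), (261, 185), (264, 188), (267, 229), (270, 229), (273, 232), (276, 235), (279, 232), (282, 229), (285, 102), (288, 87), (291, 74), (294, 69), (297, 72), (300, 72), (303, 84), (306, 83), (309, 83), (312, 80), (315, 81), (318, 81), (321, 79), (324, 80), (327, 79), (330, 78), (333, 79), (336, 75), (339, 74), (342, 65), (345, 69), (348, 75), (351, 74), (354, 155), (357, 158), (360, 188), (363, 228), (366, 228), (369, 228), (372, 174), (375, 183), (378, 183)]
col [(130, 188), (133, 188), (136, 189), (139, 189), (142, 188), (145, 188), (148, 187), (151, 229), (154, 228), (157, 90), (160, 92), (163, 90), (166, 94), (169, 97), (172, 97), (175, 89), (178, 92), (181, 95), (184, 94), (187, 87), (190, 87), (193, 94), (196, 94), (199, 92), (202, 87), (205, 92), (208, 93), (211, 90), (214, 85), (217, 83), (220, 84), (223, 85), (226, 125), (229, 94), (232, 84), (235, 82), (238, 84), (241, 85), (244, 133), (247, 153), (250, 138), (253, 75), (256, 70), (259, 69), (262, 70), (265, 66), (268, 65)]
```

servo_tool([
  [[0.004,-0.0157,0,0],[0.004,-0.0157,0.06,0],[0.004,-0.0157,0.1,0],[0.004,-0.0157,0.14,0],[0.004,-0.0157,0.18,0],[0.004,-0.0157,0.18,0]],
])

```text
clock: 23.35
eef_pos: [0.6201, -0.1914, 0.0722]
tcp_rot: [0.849, 0.528, -0.002, -0.0]
wrist_force: [0.1, 1.2, -0.2]
opening: 0.0399
```

servo_tool([
  [[0,0,0.04,0],[0,0,0.08,0],[0,0,0.12,0],[0,0,0.15,0],[0,0,0.15,0]],
])

```text
clock: 23.85
eef_pos: [0.6209, -0.1916, 0.0527]
tcp_rot: [0.849, 0.529, -0.001, 0.001]
wrist_force: [-7.6, 1.8, 17.5]
opening: 0.04
```

Run:
```python
from h import *
s=manip.state();R=Ro.from_quat(s['tcp_rot']).as_matrix();print(s['eef_pos'],R.T@s['wrist_force'],R.T@s['torque'],s['opening'])
go((.622,-.1918,.0535),np.radians(-26.3))
```

```text
[ 0.62086367 -0.19164276  0.0526933 ] [ -1.82073895  -7.60107109 -17.46301556] [ 1.70680808 -0.2272395  -0.03641328] 0.0399751107676949
go [np.float64(0.0024), np.float64(0.0073), np.float64(-0.0054), np.float64(0.0012)] clock 23.85 q6 0.10348072684652831
```

servo_tool([
  [[0,0,0,0],[0,0,0,0],[0,0,0,0],[0,0,-0.15,0],[0,0,-0.4,0],[0,0,-0.7,0],[0,0,-1,0],[0,0,-1,0]],
], jaw=0.3)

```text
clock: 24.65
eef_pos: [0.6227, -0.192, 0.2078]
tcp_rot: [0.849, 0.529, 0.002, 0.004]
wrist_force: [-0.6, 0.1, 0.2]
opening: 0.0614
```

servo_tool([
  [[0.2,-0.14,-0.3,0],[0.5,-0.35,-0.5,0],[0.775,-0.544,-0.5,0],[0.775,-0.544,-0.5,0]],
])

```text
clock: 25.05
eef_pos: [0.5987, -0.0475, 0.2768]
tcp_rot: [0.848, 0.53, -0.0, 0.001]
wrist_force: [0.5, 0.4, -0.4]
opening: 0.0614
```

servo_tool([
  [[0.35,-0.24,0,0],[0.7,-0.48,0,0],[0.775,-0.544,0,0],[0.775,-0.544,0,0]],
])

```text
clock: 25.45
eef_pos: [0.5763, 0.0934, 0.2748]
tcp_rot: [0.848, 0.53, -0.001, -0.0]
wrist_force: [0.9, 0.0, 0.1]
opening: 0.0614
```

servo_tool([
  [[0.35,-0.24,0,0],[0.7,-0.48,0,0],[0.775,-0.544,0,0],[0.775,-0.544,0,0]],
])

```text
clock: 25.85
eef_pos: [0.5544, 0.2332, 0.2741]
tcp_rot: [0.848, 0.53, -0.002, 0.0]
wrist_force: [0.2, -0.5, -1.6]
opening: 0.0612
```

servo_tool([
  [[0.35,-0.24,0,0.05],[0.7,-0.48,0,0.1],[0.775,-0.544,0.3,0.156],[0.775,-0.544,0.6,0.156],[0.775,-0.544,0.9,0.156],[0.775,-0.544,0.95,0.156],[0.775,-0.544,0.95,0.156],[0.775,-0.544,0.95,0.156]],
])

```text
clock: 26.65
eef_pos: [0.5346, 0.3697, 0.1354]
tcp_rot: [0.907, 0.42, 0.001, 0.0]
wrist_force: [0.1, 0.2, 0.2]
opening: 0.0611
```

Run:
```python
from h import *
s=manip.state();print(s['eef_pos'])
go((.5355,.3702,.053),np.radians(-40.3))
```

```text
[0.53455217 0.36971819 0.13541008]
go [np.float64(0.006), np.float64(0.0021), np.float64(0.5494), np.float64(0.0001)] clock 26.65 q6 1.2525667506306777
```

servo_tool([
  [[0.005,0.002,0.2,0],[0.005,0.002,0.4,0],[0.005,0.002,0.545,0],[0.005,0.002,0.545,0],[0.005,0.002,0.545,0]],
])

```text
clock: 27.15
eef_pos: [0.5349, 0.3705, 0.0535]
tcp_rot: [0.907, 0.421, 0.0, 0.0]
wrist_force: [0.2, 1.1, 0.5]
opening: 0.061
```

servo_tool([
  [[0,0,0,0],[0,0,0,0],[0,0,0,0],[0,0,0,0],[0,0,0,0],[0,0,0,0]],
], jaw=-1)

```text
clock: 27.75
eef_pos: [0.5341, 0.3704, 0.0519]
tcp_rot: [0.907, 0.421, -0.0, 0.0]
wrist_force: [-0.2, -0.4, 6.2]
opening: 0.0395
```

servo_tool([
  [[0,0,-0.15,0],[0,0,-0.3,0],[0,0,-0.6,0],[0,0,-0.9,0],[0,0,-1,0],[0,0,-1,0],[0,0,-1,0]],
])

```text
clock: 28.45
eef_pos: [0.5334, 0.3701, 0.199]
tcp_rot: [0.907, 0.421, -0.002, 0.001]
wrist_force: [-0.4, 0.6, -1.5]
opening: 0.0398
```

```bash
cat >> h.py <<'E'
def held(n):
    f=grab('wrist',n);s=manip.state();R=Ro.from_quat(s['tcp_rot']).as_matrix();print(s['eef_pos'],s['opening'])
    g=f['image'].mean(2)[:,305:340].mean(1)
    d=np.diff(g);print('edges',[(r,int(d[r])) for r in range(240,345) if abs(d[r])>12], 'ideal ctr',proj(f,s['eef_pos']+R@[0,0,-.0345])[1].round(1),'(w12 ref: 283 face, 313, 329 top)')
    c=f['image'].mean(2)[318:325].mean(0);d=np.diff(c);print('cols',[(r,int(d[r])) for r in range(255,390) if abs(d[r])>12])
E
python3 -c "
from h import *
held('w14')"
```

```text
[0.53328017 0.37000084 0.19836693] 0.039688522302127285
edges [(258, -21), (259, -50), (260, -53), (261, -14), (275, 13), (276, 31), (277, 12), (281, 14), (311, 12), (328, 23), (329, 26)] ideal ctr 321.5 (w12 ref: 283 face, 313, 329 top)
cols [(263, -12), (264, -17), (265, -16), (273, 27), (274, 39), (275, 18), (370, -33), (371, -43), (372, -22), (379, 13), (380, 23), (381, 18)]
```

servo_tool([
  [[0,0,-0.3,0],[0,0,-0.6,-0.05],[0,0,-0.74,-0.1],[0,0,-0.74,-0.156],[0,0,-0.74,-0.156],[0,0,-0.74,-0.156]],
])

```text
clock: 29.1
eef_pos: [0.5339, 0.3704, 0.3096]
tcp_rot: [0.85, 0.527, -0.003, 0.0]
wrist_force: [0.6, 0.4, 0.1]
opening: 0.0398
```

servo_tool([
  [[-0.35,0.24,0,0],[-0.7,0.48,0,0],[-0.807,0.544,0,0],[-0.807,0.544,0,0]],
])

```text
clock: 29.5
eef_pos: [0.5544, 0.2214, 0.3112]
tcp_rot: [0.851, 0.525, -0.002, 0.001]
wrist_force: [-0.6, -0.1, -0.6]
opening: 0.0398
```

servo_tool([
  [[-0.35,0.24,0,0],[-0.7,0.48,0,0],[-0.807,0.544,0,0],[-0.807,0.544,0,0]],
])

```text
clock: 29.9
eef_pos: [0.5739, 0.0772, 0.3111]
tcp_rot: [0.851, 0.526, -0.002, 0.0]
wrist_force: [-0.4, 0.7, -0.7]
opening: 0.0402
```

servo_tool([
  [[-0.35,0.24,0,0],[-0.7,0.48,0,0],[-0.807,0.544,0,0],[-0.807,0.544,0,0]],
])

```text
clock: 30.3
eef_pos: [0.5936, -0.067, 0.3109]
tcp_rot: [0.851, 0.526, -0.002, -0.0]
wrist_force: [0.8, 1.5, -0.8]
opening: 0.0393
```

servo_tool([
  [[-0.35,0.24,0,0],[-0.7,0.48,0,0],[-0.807,0.544,0,0],[-0.807,0.544,0.2,0],[-0.807,0.544,0.5,0],[-0.807,0.544,0.8,0],[-0.807,0.544,0.8,0],[-0.807,0.544,0.8,0]],
])

```text
clock: 31.1
eef_pos: [0.6135, -0.2072, 0.1936]
tcp_rot: [0.849, 0.529, -0.001, 0.0]
wrist_force: [0.3, 0.2, 0.9]
opening: 0.0396
```

Run:
```python
from h import *
s=manip.state();print(s['eef_pos'],s['opening'])
go((.6136,-.2089,.10),np.radians(-26.3))
```

```text
[ 0.613521   -0.20718357  0.19359694] 0.039570557094644125
go [np.float64(-0.0086), np.float64(0.0062), np.float64(0.624), np.float64(0.0013)] clock 31.1 q6 0.0761602386964971
```

servo_tool([
  [[-0.009,0.006,0.2,0],[-0.009,0.006,0.4,0],[-0.009,0.006,0.6,0],[-0.009,0.006,0.6,0],[-0.009,0.006,0.6,0],[-0.009,0.006,0.6,0]],
])

```text
clock: 31.7
eef_pos: [0.6144, -0.2103, 0.1061]
tcp_rot: [0.849, 0.528, 0.0, 0.002]
wrist_force: [0.0, 0.9, -0.6]
opening: 0.0398
```

Run:
```python
from h import *
s=manip.state();print(s['eef_pos'],s['opening'])
go((.6136,-.2089,.0525),np.radians(-26.3))
```

```text
[ 0.61444841 -0.21026785  0.10606283] 0.03979846479948087
go [np.float64(0.0064), np.float64(-0.0104), np.float64(0.357), np.float64(0.0012)] clock 31.7 q6 0.07294487928080975
```

servo_tool([
  [[0.005,-0.008,0,0],[0.005,-0.008,0.06,0],[0.005,-0.008,0.12,0],[0.005,-0.008,0.16,0],[0.005,-0.008,0.2,0],[0.005,-0.008,0.24,0],[0.005,-0.008,0.28,0],[0.005,-0.008,0.32,0],[0.005,-0.008,0.355,0],[0.005,-0.008,0.355,0]],
])

```text
clock: 32.7
eef_pos: [0.6126, -0.2089, 0.051]
tcp_rot: [0.849, 0.529, -0.001, 0.001]
wrist_force: [-6.1, 3.0, 13.7]
opening: 0.0398
```

Run:
```python
from h import *
s=manip.state();R=Ro.from_quat(s['tcp_rot']).as_matrix();print(s['eef_pos'],R.T@s['wrist_force'],R.T@s['torque'],s['opening'])
go((.6136,-.2089,.0525),np.radians(-26.3))
```

```text
[ 0.61256419 -0.20887998  0.05096109] [ -0.02909857  -6.75559598 -13.66928298] [ 1.44728085 -0.19189254 -0.01282872] 0.03975739310733249
go [np.float64(0.0029), np.float64(0.0063), np.float64(-0.0103), np.float64(0.0013)] clock 32.7 q6 0.07393713493021987
```

servo_tool([
  [[0,0,0,0],[0,0,0,0],[0,0,0,0],[0,0,-0.15,0],[0,0,-0.4,0],[0,0,-0.7,0],[0,0,-1,0],[0,0,-1,0]],
], jaw=0.3)

```text
clock: 33.5
eef_pos: [0.6144, -0.2093, 0.2064]
tcp_rot: [0.849, 0.528, 0.002, 0.005]
wrist_force: [0.2, 0.1, -0.1]
opening: 0.0612
```

servo_tool([
  [[0.2,-0.14,-0.3,0],[0.5,-0.35,-0.5,0],[0.8515,-0.5315,-0.5,0],[0.8515,-0.5315,-0.5,0]],
])

```text
clock: 33.9
eef_pos: [0.5973, -0.0557, 0.2752]
tcp_rot: [0.849, 0.529, -0.0, 0.001]
wrist_force: [0.1, 0.1, 0.1]
opening: 0.0612
```

servo_tool([
  [[0.35,-0.24,0,0],[0.7,-0.48,0,0],[0.8515,-0.5315,0,0],[0.8515,-0.5315,0,0]],
])

```text
clock: 34.3
eef_pos: [0.5816, 0.0962, 0.2735]
tcp_rot: [0.848, 0.531, -0.001, -0.0]
wrist_force: [-0.7, -0.5, -0.2]
opening: 0.0612
```

servo_tool([
  [[0.35,-0.24,0,0],[0.7,-0.48,0,0],[0.8515,-0.5315,0,0],[0.8515,-0.5315,0,0]],
])

```text
clock: 34.7
eef_pos: [0.5663, 0.2453, 0.2727]
tcp_rot: [0.848, 0.53, -0.002, -0.0]
wrist_force: [-0.0, -0.6, 0.1]
opening: 0.0612
```

servo_tool([
  [[0.35,-0.24,0,0.05],[0.7,-0.48,0,0.1],[0.8515,-0.5315,0.3,0.156],[0.8515,-0.5315,0.6,0.156],[0.8515,-0.5315,0.9,0.156],[0.8515,-0.5315,0.95,0.156],[0.8515,-0.5315,0.95,0.156],[0.8515,-0.5315,0.95,0.156]],
])

```text
clock: 35.5
eef_pos: [0.5531, 0.3903, 0.134]
tcp_rot: [0.907, 0.42, 0.001, 0.0]
wrist_force: [-0.1, 0.8, 0.8]
opening: 0.0613
```

Run:
```python
from h import *
s=manip.state();print(s['eef_pos'])
go((.5542,.3907,.0535),np.radians(-40.3))
```

```text
[0.55313675 0.3902863  0.13395505]
go [np.float64(0.0062), np.float64(0.003), np.float64(0.5364), np.float64(0.0001)] clock 35.5 q6 1.2640872784410853
```

servo_tool([
  [[0.005,0.003,0.2,0],[0.005,0.003,0.4,0],[0.005,0.003,0.53,0],[0.005,0.003,0.53,0],[0.005,0.003,0.53,0]],
])

```text
clock: 36.0
eef_pos: [0.5537, 0.3909, 0.0543]
tcp_rot: [0.907, 0.421, 0.001, 0.0]
wrist_force: [-0.5, 0.2, 0.8]
opening: 0.0611
```

servo_tool([
  [[0,0,0,0],[0,0,0,0],[0,0,0,0],[0,0,0,0],[0,0,0,0],[0,0,0,0]],
], jaw=-1)

```text
clock: 36.6
eef_pos: [0.5529, 0.3908, 0.0525]
tcp_rot: [0.907, 0.421, -0.0, 0.0]
wrist_force: [-0.5, -0.1, 6.2]
opening: 0.0395
```

servo_tool([
  [[0,0,-0.15,0],[0,0,-0.3,0],[0,0,-0.6,0],[0,0,-0.9,0],[0,0,-1,0],[0,0,-1,0],[0,0,-1,0]],
])

```text
clock: 37.3
eef_pos: [0.5522, 0.3906, 0.1996]
tcp_rot: [0.907, 0.421, -0.002, 0.001]
wrist_force: [-0.0, 0.0, -1.0]
opening: 0.0398
```

```bash
python3 -c "
from h import *
held('w15')"
```

```text
[0.55209723 0.39052839 0.19891623] 0.03976265942252428
edges [(258, -43), (259, -65), (260, -31), (275, 20), (276, 23), (327, 25), (328, 26)] ideal ctr 321.5 (w12 ref: 283 face, 313, 329 top)
cols [(263, -12), (264, -17), (265, -15), (273, 23), (274, 43), (275, 20), (370, -36), (371, -44), (372, -16), (379, 13), (380, 22), (381, 18)]
```

servo_tool([
  [[0,0,-0.3,0],[0,0,-0.6,-0.05],[0,0,-0.74,-0.1],[0,0,-0.74,-0.156],[0,0,-0.74,-0.156],[0,0,-0.74,-0.156]],
])

```text
clock: 37.95
eef_pos: [0.5527, 0.391, 0.3102]
tcp_rot: [0.85, 0.527, -0.003, 0.0]
wrist_force: [0.6, 0.1, -1.0]
opening: 0.0397
```

servo_tool([
  [[-0.35,0.24,0,0],[-0.7,0.48,0,0],[-0.883,0.5315,0,0],[-0.883,0.5315,0,0]],
])

```text
clock: 38.35
eef_pos: [0.5661, 0.2325, 0.312]
tcp_rot: [0.851, 0.526, -0.002, 0.001]
wrist_force: [1.4, 1.4, -0.2]
opening: 0.0396
```

servo_tool([
  [[-0.35,0.24,0,0],[-0.7,0.48,0,0],[-0.883,0.5315,0,0],[-0.883,0.5315,0,0]],
])

```text
clock: 38.75
eef_pos: [0.579, 0.0789, 0.312]
tcp_rot: [0.851, 0.526, -0.002, 0.0]
wrist_force: [0.6, 0.6, -1.3]
opening: 0.04
```

servo_tool([
  [[-0.35,0.24,0,0],[-0.7,0.48,0,0],[-0.883,0.5315,0,0],[-0.883,0.5315,0,0]],
])

```text
clock: 39.15
eef_pos: [0.5919, -0.0748, 0.3119]
tcp_rot: [0.85, 0.526, -0.002, -0.0]
wrist_force: [-0.4, 0.1, -0.7]
opening: 0.0399
```

servo_tool([
  [[-0.35,0.24,0,0],[-0.7,0.48,0,0],[-0.883,0.5315,0,0],[-0.883,0.5315,0.2,0],[-0.883,0.5315,0.5,0],[-0.883,0.5315,0.8,0],[-0.883,0.5315,0.8,0],[-0.883,0.5315,0.8,0]],
])

```text
clock: 39.95
eef_pos: [0.6055, -0.2244, 0.1944]
tcp_rot: [0.849, 0.528, -0.001, 0.0]
wrist_force: [0.2, -0.3, 0.3]
opening: 0.0396
```

servo_tool([
  [[0,0,0.2,0],[0,0,0.4,0],[0,0,0.45,0],[0,0,0.45,0],[0,0,0.45,0]],
])

```text
clock: 40.45
eef_pos: [0.606, -0.2256, 0.1289]
tcp_rot: [0.849, 0.528, -0.0, 0.002]
wrist_force: [0.5, -0.2, 0.7]
opening: 0.0393
```

Run:
```python
from h import *
s=manip.state();print(s['eef_pos'],s['opening'])
go((.6052,-.2259,.0525),np.radians(-26.3))
```

```text
[ 0.6059846  -0.22564308  0.12886022] 0.03926318223227409
go [np.float64(-0.0027), np.float64(-0.0054), np.float64(0.5091), np.float64(0.0012)] clock 40.45 q6 0.04588445933662479
```

servo_tool([
  [[-0.004,-0.004,0.1,0],[-0.004,-0.004,0.18,0],[-0.004,-0.004,0.24,0],[-0.004,-0.004,0.28,0],[-0.004,-0.004,0.32,0],[-0.004,-0.004,0.36,0],[-0.004,-0.004,0.4,0],[-0.004,-0.004,0.44,0],[-0.004,-0.004,0.48,0],[-0.004,-0.004,0.507,0],[-0.004,-0.004,0.507,0],[-0.004,-0.004,0.507,0]],
])

```text
clock: 41.65
eef_pos: [0.6042, -0.2259, 0.052]
tcp_rot: [0.849, 0.529, -0.001, 0.001]
wrist_force: [-8.7, 0.9, 19.2]
opening: 0.0399
```

Run:
```python
from h import *
s=manip.state();R=Ro.from_quat(s['tcp_rot']).as_matrix();print(s['eef_pos'],R.T@s['wrist_force'],R.T@s['torque'],s['opening'])
go((.6052,-.2259,.0525),np.radians(-26.3))
```

```text
[ 0.60420099 -0.22591694  0.0519974 ] [ -3.07792811  -8.17566543 -19.16126548] [ 1.99872315 -0.67999361 -0.0654472 ] 0.03985219582787076
go [np.float64(0.003), np.float64(0.0059), np.float64(-0.0034), np.float64(0.0012)] clock 41.65 q6 0.04472970868593355
```

servo_tool([
  [[0,0,0,0],[0,0,0,0],[0,0,0,0],[0,0,-0.15,0],[0,0,-0.4,0],[0,0,-0.7,0],[0,0,-1,0],[0,0,-1,0]],
], jaw=0.3)

```text
clock: 42.45
eef_pos: [0.6061, -0.2262, 0.2068]
tcp_rot: [0.849, 0.529, 0.002, 0.005]
wrist_force: [0.4, 0.1, 0.2]
opening: 0.0613
```

servo_tool([
  [[0.2,-0.14,-0.3,0],[0.5,-0.35,-0.5,0],[0.929,-0.521,-0.5,0],[0.929,-0.521,-0.5,0]],
])

```text
clock: 42.85
eef_pos: [0.5956, -0.0634, 0.2754]
tcp_rot: [0.849, 0.529, -0.001, 0.001]
wrist_force: [1.2, -0.8, 0.2]
opening: 0.0613
```

servo_tool([
  [[0.35,-0.24,0,0],[0.7,-0.48,0,0],[0.929,-0.521,0,0],[0.929,-0.521,0,0]],
])

```text
clock: 43.25
eef_pos: [0.5867, 0.0981, 0.2739]
tcp_rot: [0.848, 0.53, -0.001, -0.0]
wrist_force: [-0.5, -1.2, -0.0]
opening: 0.0611
```

servo_tool([
  [[0.35,-0.24,0,0],[0.7,-0.48,0,0],[0.929,-0.521,0,0],[0.929,-0.521,0,0]],
])

```text
clock: 43.65
eef_pos: [0.5779, 0.2571, 0.273]
tcp_rot: [0.848, 0.53, -0.002, 0.0]
wrist_force: [0.3, -0.7, -0.2]
opening: 0.061
```

servo_tool([
  [[0.35,-0.24,0,0.05],[0.7,-0.48,0,0.1],[0.929,-0.521,0.3,0.156],[0.929,-0.521,0.6,0.156],[0.929,-0.521,0.9,0.156],[0.929,-0.521,0.95,0.156],[0.929,-0.521,0.95,0.156],[0.929,-0.521,0.95,0.156]],
])

```text
clock: 44.45
eef_pos: [0.5709, 0.4122, 0.1341]
tcp_rot: [0.907, 0.42, 0.0, 0.0]
wrist_force: [0.1, -0.4, 0.5]
opening: 0.0609
```

Run:
```python
from h import *
s=manip.state();print(s['eef_pos'])
go((.5713,.4128,.0535),np.radians(-40.3))
```

```text
[0.57086414 0.4121663  0.13414489]
go [np.float64(0.0048), np.float64(-0.001), np.float64(0.5376), np.float64(0.0001)] clock 44.45 q6 1.2769615501519997
```

servo_tool([
  [[0.005,0,0.2,0],[0.005,0,0.4,0],[0.005,0,0.53,0],[0.005,0,0.53,0],[0.005,0,0.53,0]],
])

```text
clock: 44.95
eef_pos: [0.5713, 0.4132, 0.0549]
tcp_rot: [0.907, 0.421, 0.001, 0.0]
wrist_force: [-0.2, 0.4, 1.2]
opening: 0.0615
```

servo_tool([
  [[0,0,0,0],[0,0,0,0],[0,0,0,0],[0,0,0,0],[0,0,0,0],[0,0,0,0]],
], jaw=-1)

```text
clock: 45.55
eef_pos: [0.5704, 0.4131, 0.0529]
tcp_rot: [0.907, 0.421, -0.0, 0.0]
wrist_force: [-0.1, -0.6, 5.7]
opening: 0.0399
```

servo_tool([
  [[0,0,-0.15,0],[0,0,-0.3,0],[0,0,-0.6,0],[0,0,-0.9,0],[0,0,-1,0],[0,0,-1,0],[0,0,-1,0]],
])

```text
clock: 46.25
eef_pos: [0.5698, 0.4129, 0.1998]
tcp_rot: [0.907, 0.421, -0.002, 0.001]
wrist_force: [0.6, -0.1, -1.3]
opening: 0.0399
```

```bash
python3 -c "
from h import *
held('w16')"
```

```text
[0.56963281 0.41281372 0.1991634 ] 0.039844299796189905
edges [(258, -33), (259, -57), (260, -40), (275, 15), (276, 28), (281, 12), (327, 19), (328, 34)] ideal ctr 321.5 (w12 ref: 283 face, 313, 329 top)
cols [(264, -18), (265, -15), (273, 23), (274, 44), (275, 20), (370, -38), (371, -44), (372, -14), (379, 14), (380, 22), (381, 19)]
```

servo_tool([
  [[0,0,-0.3,0],[0,0,-0.6,-0.05],[0,0,-0.74,-0.1],[0,0,-0.74,-0.156],[0,0,-0.74,-0.156],[0,0,-0.74,-0.156]],
])

```text
clock: 46.9
eef_pos: [0.5702, 0.4133, 0.3105]
tcp_rot: [0.85, 0.527, -0.003, 0.0]
wrist_force: [1.1, 0.7, -0.8]
opening: 0.0395
```

servo_tool([
  [[-0.35,0.24,0,0],[-0.7,0.48,0,0],[-0.96,0.522,0,0],[-0.96,0.522,0,0]],
])

```text
clock: 47.3
eef_pos: [0.5769, 0.2456, 0.3123]
tcp_rot: [0.85, 0.526, -0.002, 0.0]
wrist_force: [-0.5, 0.1, -0.6]
opening: 0.0401
```

servo_tool([
  [[-0.35,0.24,0,0],[-0.7,0.48,0,0],[-0.96,0.522,0,0],[-0.96,0.522,0,0]],
])

```text
clock: 47.7
eef_pos: [0.5834, 0.0824, 0.3126]
tcp_rot: [0.85, 0.526, -0.002, 0.0]
wrist_force: [-0.1, -0.6, 0.4]
opening: 0.0396
```

servo_tool([
  [[-0.35,0.24,0,0],[-0.7,0.48,0,0],[-0.96,0.522,0,0],[-0.96,0.522,0,0]],
])

```text
clock: 48.1
eef_pos: [0.5901, -0.0811, 0.3126]
tcp_rot: [0.85, 0.527, -0.002, -0.0]
wrist_force: [-0.2, 0.2, -0.1]
opening: 0.0398
```

servo_tool([
  [[-0.35,0.24,0,0],[-0.7,0.48,0,0],[-0.96,0.522,0,0],[-0.96,0.522,0.2,0],[-0.96,0.522,0.5,0],[-0.96,0.522,0.7,0],[-0.96,0.522,0.7,0],[-0.96,0.522,0.7,0]],
])

```text
clock: 48.9
eef_pos: [0.5976, -0.2412, 0.2099]
tcp_rot: [0.849, 0.529, -0.001, 0.0]
wrist_force: [0.1, 0.2, -0.3]
opening: 0.0393
```

Run:
```python
from h import *
s=manip.state();print(s['eef_pos'],s['opening'])
go((.5968,-.2429,.1425),np.radians(-26.3))
```

```text
[ 0.59758702 -0.24115011  0.20991008] 0.039314819882607044
go [np.float64(-0.0117), np.float64(0.0007), np.float64(0.4494), np.float64(0.0013)] clock 48.9 q6 0.017991272109565682
```

servo_tool([
  [[-0.004,0,0.2,0],[-0.004,0,0.4,0],[-0.004,0,0.54,0],[-0.004,0,0.54,0],[-0.004,0,0.54,0],[-0.004,0,0.54,0]],
])

```text
clock: 49.5
eef_pos: [0.5977, -0.2429, 0.1308]
tcp_rot: [0.849, 0.528, -0.0, 0.002]
wrist_force: [-0.7, -0.1, -0.2]
opening: 0.0397
```

Run:
```python
from h import *
s=manip.state();print(s['eef_pos'],s['opening'])
go((.5968,-.2429,.0525),np.radians(-26.3))
```

```text
[ 0.59770117 -0.24286378  0.13076553] 0.039685278174559746
go [np.float64(-0.0016), np.float64(-0.0069), np.float64(0.5218), np.float64(0.0012)] clock 49.5 q6 0.016220288333391338
```

servo_tool([
  [[-0.003,-0.004,0.1,0],[-0.003,-0.004,0.2,0],[-0.003,-0.004,0.26,0],[-0.003,-0.004,0.3,0],[-0.003,-0.004,0.34,0],[-0.003,-0.004,0.38,0],[-0.003,-0.004,0.42,0],[-0.003,-0.004,0.46,0],[-0.003,-0.004,0.49,0],[-0.003,-0.004,0.52,0],[-0.003,-0.004,0.52,0],[-0.003,-0.004,0.52,0]],
])

```text
clock: 50.7
eef_pos: [0.5961, -0.243, 0.0522]
tcp_rot: [0.849, 0.529, -0.001, 0.001]
wrist_force: [-8.4, 3.2, 18.4]
opening: 0.0397
```

Run:
```python
from h import *
s=manip.state();R=Ro.from_quat(s['tcp_rot']).as_matrix();print(s['eef_pos'],R.T@s['wrist_force'],R.T@s['torque'],s['opening'])
go((.5968,-.2429,.0525),np.radians(-26.3))
```

```text
[ 0.5960572  -0.24295362  0.05222461] [ -0.84283438  -8.966058   -18.38340039] [ 2.04585933 -0.28313892 -0.05828083] 0.03971992901060374
go [np.float64(0.0025), np.float64(0.0043), np.float64(-0.0018), np.float64(0.0013)] clock 50.7 q6 0.015330071630244024
```

servo_tool([
  [[0,0,0,0],[0,0,0,0],[0,0,0,0],[0,0,-0.15,0],[0,0,-0.4,0],[0,0,-0.7,0],[0,0,-1,0],[0,0,-1,0]],
], jaw=0.3)

```text
clock: 51.5
eef_pos: [0.5979, -0.2434, 0.2069]
tcp_rot: [0.849, 0.528, 0.002, 0.005]
wrist_force: [-0.5, -0.1, 0.1]
opening: 0.0613
```

servo_tool([
  [[0,0,-0.33,0],[0,0,-0.6,0],[0.4,-0.4,-0.6,0],[0.747,-0.759,-0.6,0],[0.747,-0.759,-0.6,0]],
])

```text
clock: 52.0
eef_pos: [0.5458, -0.0994, 0.2892]
tcp_rot: [0.849, 0.528, -0.001, 0.0]
wrist_force: [1.6, 0.7, 0.1]
opening: 0.0609
```

servo_tool([
  [[0.25,-0.25,0,0],[0.5,-0.5,0,0],[0.747,-0.759,0,0],[0.747,-0.759,0,0]],
])

```text
clock: 52.4
eef_pos: [0.4926, 0.0535, 0.2897]
tcp_rot: [0.848, 0.53, -0.001, 0.0]
wrist_force: [-0.5, 0.2, 0.6]
opening: 0.061
```

servo_tool([
  [[0.25,-0.25,0,0],[0.5,-0.5,0,0],[0.747,-0.759,0,0],[0.747,-0.759,0.2,0],[0.747,-0.759,0.5,0],[0.747,-0.759,0.5,0],[0.747,-0.759,0.5,0]],
])

```text
clock: 53.1
eef_pos: [0.4416, 0.2003, 0.2152]
tcp_rot: [0.849, 0.528, -0.002, 0.0]
wrist_force: [0.9, 0.7, 0.7]
opening: 0.0607
```

Run:
```python
from h import *
f=grab('wrist','w17');s=manip.state();print(s['eef_pos'])
for z in (0,.047,.057): print(z,proj(f,(.455,.254,z)))
cv2.imwrite('pics/w17c.png',cv2.resize(cv2.imread('pics/w17.png')[90:330,170:490],(800,600),interpolation=cv2.INTER_CUBIC))
```

```text
[0.44209836 0.20043513 0.21623399]
0 [310.97564897 166.97017056]
0.047 [309.38117101 168.83037652]
0.057 [308.9851576  169.29240507]
```

View pics/w17c.png

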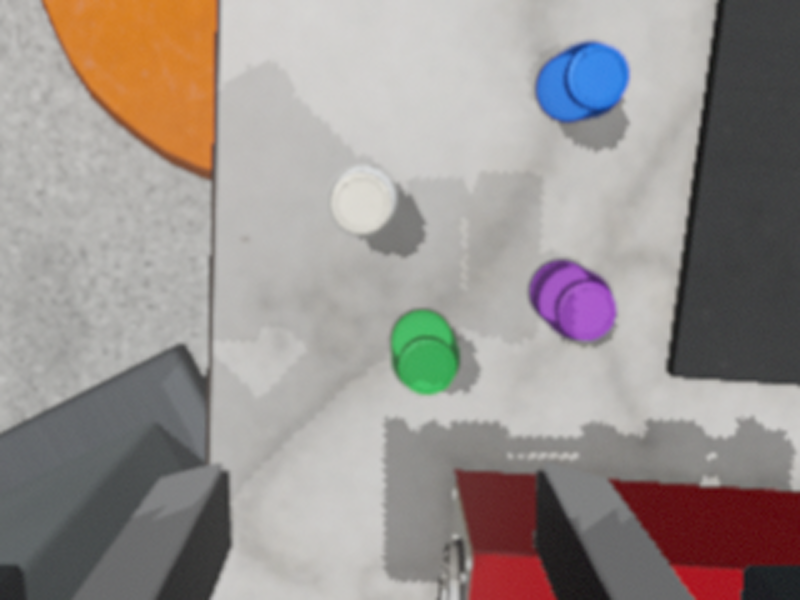

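The white-capped clear vial is at crop (363,201); green (424,350), purple (575,300) and blue (585,80) don't fit the description. This crop confirms the white one.

Run:
```python
from h import *
f=load('w17');p=onz(f,(315.2,170.4),.057);print(p)
g=cv2.cvtColor(f['image'],cv2.COLOR_RGB2GRAY)
go((p[0],p[1],.10),np.radians(-26.3))
```

```text
[0.4594496  0.25074047 0.057     ]
go [np.float64(0.3529), np.float64(-0.045), np.float64(0.7744), np.float64(0.0006)] clock 53.15 q6 0.8092318372790922
```

servo_tool([
  [[0.353,-0.045,0,0],[0.353,-0.045,0.3,0],[0.353,-0.045,0.6,0],[0.353,-0.045,0.77,0],[0.353,-0.045,0.77,0],[0.353,-0.045,0.77,0]],
])

```text
clock: 53.75
eef_pos: [0.4597, 0.2511, 0.1012]
tcp_rot: [0.849, 0.528, 0.0, 0.001]
wrist_force: [0.2, 0.8, 0.6]
opening: 0.0609
```

Run:
```python
from h import *
go((.4594,.2507,.027),np.radians(-26.3))
f=grab('wrist','w18');print(proj(f,(.4594,.2507,.057)))
h=f['image'].min(2);m=(h>185).astype(np.uint8);m[:200]=0
n,_,st,c=cv2.connectedComponentsWithStats(m)
for i in range(1,n):
  if 100<st[i][4]<6000 and 250<c[i][0]<400: print(st[i],c[i],onz(f,c[i],.057))
```

```text
go [np.float64(-0.0032), np.float64(-0.001), np.float64(0.4945), np.float64(0.0007)] clock 53.75 q6 0.889045351164301
[321.94590472 267.46061755]
[304 237  33  18 352] [319.82386364 244.50852273] [0.46468858 0.26430241 0.057     ]
[304 253  29  17 296] [318.61148649 262.3277027 ] [0.45902242 0.25455555 0.057     ]
```

Run:
```python
from h import *
f=load('w18');g=f['image']
for z in(0,.047,.057):print(z,[proj(f,(.4594+a*.443,.2507+a*.896,z)).round(0)[1] for a in(.0135,.011,-.011,-.0135)])
for r in range(215,300,3): print(r,[tuple(int(v) for v in g[r,c]) for c in(300,310,321,332,342)])
```

```text
0 [np.float64(228.0), np.float64(232.0), np.float64(260.0), np.float64(263.0)]
0.047 [np.float64(242.0), np.float64(246.0), np.float64(279.0), np.float64(283.0)]
0.057 [np.float64(246.0), np.float64(250.0), np.float64(284.0), np.float64(288.0)]
215 [(174, 172, 171), (174, 173, 171), (174, 172, 171), (175, 173, 171), (175, 175, 172)]
218 [(174, 173, 171), (173, 171, 170), (175, 173, 172), (174, 173, 171), (174, 173, 171)]
221 [(172, 172, 170), (171, 170, 168), (174, 172, 170), (173, 172, 170), (175, 174, 172)]
224 [(173, 172, 170), (173, 171, 170), (173, 172, 170), (173, 171, 169), (173, 173, 171)]
227 [(172, 172, 171), (172, 171, 169), (172, 171, 169), (172, 171, 170), (174, 173, 171)]
230 [(172, 171, 168), (173, 171, 170), (157, 157, 155), (170, 169, 167), (174, 173, 170)]
233 [(172, 171, 169), (160, 159, 157), (166, 168, 169), (163, 163, 160), (172, 171, 168)]
236 [(171, 170, 168), (164, 167, 167), (185, 187, 188), (155, 157, 157), (170, 169, 166)]
239 [(173, 171, 169), (181, 183, 185), (200, 202, 203), (155, 156, 157), (168, 168, 165)]
242 [(172, 171, 169), (201, 203, 204), (202, 
[... 1045 characters left out ...]
 108, 106), (129, 126, 122), (131, 129, 123), (128, 128, 121), (125, 125, 121)]
281 [(106, 105, 102), (116, 115, 110), (129, 127, 122), (121, 120, 119), (124, 122, 120)]
284 [(105, 104, 103), (102, 100, 97), (120, 119, 114), (117, 116, 113), (124, 125, 122)]
287 [(104, 103, 101), (100, 99, 96), (118, 118, 115), (118, 117, 114), (123, 122, 120)]
290 [(103, 102, 100), (100, 100, 97), (122, 121, 118), (115, 113, 111), (121, 120, 116)]
293 [(101, 100, 97), (103, 102, 100), (124, 121, 120), (113, 113, 110), (120, 120, 117)]
296 [(101, 100, 97), (118, 117, 115), (124, 123, 120), (115, 115, 112), (121, 120, 119)]
299 [(97, 96, 94), (123, 122, 119), (124, 124, 121), (119, 118, 116), (116, 116, 113)]
```

servo_tool([
  [[-0.008,-0.002,0.15,0],[-0.008,-0.002,0.3,0],[-0.008,-0.002,0.42,0],[-0.008,-0.002,0.49,0],[-0.008,-0.002,0.49,0],[-0.008,-0.002,0.49,0]],
])

```text
clock: 54.4
eef_pos: [0.4582, 0.2502, 0.0268]
tcp_rot: [0.849, 0.528, -0.0, 0.001]
wrist_force: [-0.4, 0.2, 0.2]
opening: 0.0609
```

servo_tool([
  [[0,0,0,0],[0,0,0,0],[0,0,0,0],[0,0,0,0],[0,0,0,0],[0,0,0,0],[0,0,0,0],[0,0,0,0]],
], jaw=-1, grip_force=20)

```text
clock: 55.2
eef_pos: [0.4574, 0.2499, 0.0255]
tcp_rot: [0.849, 0.528, -0.001, 0.0]
wrist_force: [-0.5, -0.0, 2.7]
opening: 0.026
```

Run:
```python
from h import *
s=manip.state();print(s['eef_pos'],s['opening'],s['wrist_force'])
```

```text
[0.45742375 0.2498659  0.02545266] 0.025954011974278237 [-4.88391945e-01 -9.00008986e-04  2.65983170e+00]
```

servo_tool([
  [[0,0,-0.1,0],[0,0,-0.3,0],[0,0,-0.6,0],[0,0,-0.9,0],[0,0,-1,0],[0,0,-1,0]],
], grip_force=25)

```text
clock: 55.8
eef_pos: [0.4584, 0.2505, 0.1775]
tcp_rot: [0.849, 0.528, 0.001, 0.001]
wrist_force: [0.3, 0.6, -1.1]
opening: 0.0261
```

servo_tool([
  [[0,0,-0.3,0],[0,0,-0.6,0],[0,0,-0.78,0],[-0.2,0.25,-0.78,0],[-0.4,0.5,-0.78,0],[-0.619,0.761,-0.78,0],[-0.619,0.761,-0.78,0]],
])

```text
clock: 56.5
eef_pos: [0.5205, 0.1122, 0.2902]
tcp_rot: [0.85, 0.526, -0.003, 0.0]
wrist_force: [0.7, 0.6, -0.0]
opening: 0.0257
```

servo_tool([
  [[-0.2,0.25,0,0],[-0.4,0.5,0,0],[-0.619,0.761,0,0],[-0.619,0.761,0,0]],
])

```text
clock: 56.9
eef_pos: [0.5816, -0.0211, 0.2899]
tcp_rot: [0.85, 0.527, -0.003, -0.0]
wrist_force: [-0.1, 1.0, -0.0]
opening: 0.0262
```

servo_tool([
  [[-0.2,0.25,0,0],[-0.4,0.5,0,0],[-0.619,0.761,0,0],[-0.619,0.761,0.3,0],[-0.619,0.761,0.6,0],[-0.619,0.761,0.8,0],[-0.619,0.761,0.8,0],[-0.619,0.761,0.8,0]],
])

```text
clock: 57.7
eef_pos: [0.6421, -0.1502, 0.1731]
tcp_rot: [0.849, 0.529, -0.001, 0.0]
wrist_force: [1.1, 0.5, 0.4]
opening: 0.0263
```

Run:
```python
from h import *
s=manip.state();print(s['eef_pos'],s['opening'],s['wrist_force'])
go((.6417,-.1519,.09),np.radians(-26.3))
f=grab('wrist','w19');g=f['image'];R=Ro.from_quat(s['tcp_rot']).as_matrix()
for a in(.011,-.011):print([proj(f,s['eef_pos']+R@[a,0,z]).round(0)[1] for z in(.0255,-.0315)])
print([(r,int(g[r,315:328].mean())) for r in range(220,345,4)])
```

```text
[ 0.64212922 -0.15020025  0.173149  ] 0.026259402943362868 [1.09059041 0.52082833 0.35997597]
go [np.float64(-0.0101), np.float64(0.003), np.float64(0.5544), np.float64(0.0016)] clock 57.7 q6 0.17261466554015387
[np.float64(258.0), np.float64(294.0)]
[np.float64(294.0), np.float64(342.0)]
[(220, 68), (224, 75), (228, 77), (232, 77), (236, 76), (240, 76), (244, 75), (248, 74), (252, 75), (256, 178), (260, 184), (264, 221), (268, 227), (272, 227), (276, 220), (280, 221), (284, 221), (288, 119), (292, 129), (296, 146), (300, 146), (304, 148), (308, 147), (312, 147), (316, 147), (320, 147), (324, 148), (328, 148), (332, 146), (336, 144), (340, 136), (344, 134)]
```

servo_tool([
  [[-0.004,0.003,0.2,0],[-0.004,0.003,0.4,0],[-0.004,0.003,0.55,0],[-0.004,0.003,0.55,0],[-0.004,0.003,0.55,0],[-0.004,0.003,0.55,0]],
])

```text
clock: 58.35
eef_pos: [0.6431, -0.1521, 0.093]
tcp_rot: [0.849, 0.529, 0.0, 0.002]
wrist_force: [1.0, 0.5, 0.0]
opening: 0.0262
```

Run:
```python
from h import *
s=manip.state();print(s['eef_pos'],s['opening'],s['wrist_force'])
go((.6417,-.1519,.0455),np.radians(-26.3))
```

```text
[ 0.64305707 -0.15205822  0.0929745 ] 0.02618269983477131 [1.02217546 0.5149859  0.02338639]
go [np.float64(-0.0025), np.float64(-0.0095), np.float64(0.3165), np.float64(0.0013)] clock 58.35 q6 0.17126325128111253
```

servo_tool([
  [[-0.002,-0.006,0.08,0],[-0.002,-0.006,0.14,0],[-0.002,-0.006,0.18,0],[-0.002,-0.006,0.22,0],[-0.002,-0.006,0.26,0],[-0.002,-0.006,0.29,0],[-0.002,-0.006,0.315,0],[-0.002,-0.006,0.315,0]],
])

```text
clock: 59.15
eef_pos: [0.6413, -0.1519, 0.045]
tcp_rot: [0.849, 0.529, -0.001, 0.001]
wrist_force: [-6.7, 2.1, 15.9]
opening: 0.0262
```

Run:
```python
from h import *
s=manip.state();print(s['eef_pos'],s['opening'],s['wrist_force'])
go((.6417,-.1519,.0455),np.radians(-26.3))
```

```text
[ 0.6413297 -0.1518544  0.0449621] 0.02618223419160641 [-6.70768175  2.14798509 15.92723346]
go [np.float64(0.0008), np.float64(0.0024), np.float64(-0.0036), np.float64(0.0012)] clock 59.15 q6 0.1710168072963713
```

servo_tool([
  [[0,0,0,0],[0,0,0,0],[0,0,0,0],[0,0,-0.15,0],[0,0,-0.4,0],[0,0,-0.7,0],[0,0,-1,0],[0,0,-1,0]],
], jaw=0)

```text
clock: 59.95
eef_pos: [0.6432, -0.1521, 0.2001]
tcp_rot: [0.849, 0.528, 0.002, 0.004]
wrist_force: [0.1, -0.4, -0.3]
opening: 0.047
```

servo_tool([
  [[-0.2,0.1,0,-0.09],[-0.4,0.2,0,-0.18],[-0.6,0.3,0,-0.27],[-0.76,0.405,0,-0.36],[-0.76,0.405,0,-0.45],[-0.76,0.405,0,-0.54],[-0.76,0.405,0,-0.63],[-0.76,0.405,0,-0.72],[-0.76,0.405,0,-0.81],[-0.76,0.405,0,-0.9],[-0.76,0.405,0,-0.989],[-0.76,0.405,0,-0.989]],
])

```text
clock: 61.15
eef_pos: [0.6453, -0.2806, 0.1926]
tcp_rot: [0.234, 0.972, -0.001, -0.001]
wrist_force: [0.4, -0.7, 0.5]
opening: 0.0474
```

Run:
```python
from h import *
f=grab('wrist','w20');s=manip.state();print(s['eef_pos'])
a=cv2.imread('pics/w20.png');cv2.imwrite('pics/w20c.png',cv2.resize(a[60:330,140:500],(800,600),interpolation=cv2.INTER_CUBIC))
S=np.array([.5602,-.3169]);th=np.radians(63.7);y=np.array([np.cos(th),np.sin(th)]);O=S+.092*y
q=lambda X:((proj(f,X)-[140,60])*2.222).round(0)
print('frames',[q((*(O+y*(-.0475+.019*i)),.088)) for i in range(6)],'vialtop',q((*(O+.092*y),.077)),'shaft',q((*S,.079)))
```

```text
[ 0.64530586 -0.28062972  0.19268613]
frames [array([328., 233.]), array([386., 232.]), array([443., 231.]), array([501., 231.]), array([558., 230.]), array([616., 229.])] vialtop [738. 227.] shaft [201. 234.]
```

View pics/w20c.png

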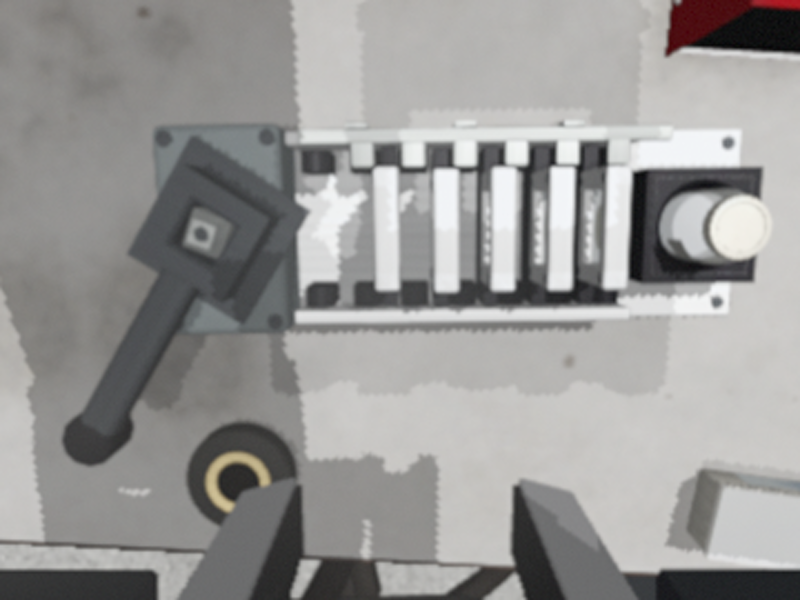

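All four carriers stand in slots 2 to 5 beside the loaded one in slot 1, and the vial is in the well, all matching the projected positions. The comb is still open. The handle has swung round on its shaft to about 27° off straight down (hub (203,232), knob (97,438)), so I'll grip it at its new angle.

Run:
```python
from h import *
f=load('w20');q=lambda x,y:(140+x/2.222,60+y/2.222)
h=onz(f,q(203,232),.077);k=onz(f,q(97,437),.077);print(h,k,np.linalg.norm(h-k))
a=onz(f,q(172,283),.077);b=onz(f,q(112,410),.077)  # bar midline
S=np.array([.5602,-.3169]);yaw=np.arctan2(*(k[:2]-S)[::-1]);print(np.degrees(yaw),np.degrees(np.arctan2(*(b-a)[1::-1])))
T=S+.042*np.array([np.cos(yaw),np.sin(yaw)]);print(T)
go((*T,.10),yaw+np.pi/2)
```

```text
[ 0.55973611 -0.31625705  0.077     ] [ 0.60524331 -0.38766313  0.077     ] 0.08467428219363589
-57.521760141494134 -55.59232991766688
[ 0.58275313 -0.35233101]
go [np.float64(0.15), np.float64(-0.6146), np.float64(0.6196), np.float64(0.3352)] clock 61.2 q6 -1.5544063421972774
```

servo_tool([
  [[0.15,-0.615,0,0.09],[0.15,-0.615,0,0.18],[0.15,-0.615,0.3,0.27],[0.15,-0.615,0.55,0.33],[0.15,-0.615,0.62,0.33],[0.15,-0.615,0.62,0.33],[0.15,-0.615,0.62,0.33]],
])

```text
clock: 61.9
eef_pos: [0.584, -0.3529, 0.1026]
tcp_rot: [0.476, 0.88, -0.001, 0.001]
wrist_force: [-0.0, -0.4, -0.2]
opening: 0.0468
```

Run:
```python
from h import *
f=grab('wrist','w21');s=manip.state();R=Ro.from_quat(s['tcp_rot']).as_matrix();print(s['eef_pos'])
go((.5830,-.3521,.0545),np.radians(33))
# where are bar edges: rows across image at several rows
g=f['image'].mean(2)
for d in (.03,.02,.01,0,-.01): 
  p=proj(f,np.r_[(s['eef_pos']+R@[d,0,0])[:2],.077]);r=int(round(p[1]));row=g[r];dark=np.where(row[250:400]<85)[0]+250
  print(d,p.round(1),dark.min() if len(dark) else None,dark.max() if len(dark) else None,[int(v) for v in row[290:356:3]])
```

```text
[ 0.58407038 -0.35296052  0.10295523]
go [np.float64(0.0099), np.float64(-0.0025), np.float64(0.323), np.float64(0.002)] clock 61.95 q6 -1.1746189096027473
0.03 [323.3 223.9] None None [101, 103, 103, 103, 103, 104, 103, 104, 103, 103, 105, 105, 103, 103, 104, 105, 105, 104, 105, 105, 105, 106]
0.02 [323.3 241.6] 309 309 [106, 126, 105, 115, 104, 104, 88, 92, 101, 104, 102, 104, 105, 99, 99, 167, 166, 166, 165, 164, 165, 163]
0.01 [323.3 259. ] 308 311 [103, 103, 105, 107, 109, 109, 78, 70, 102, 102, 101, 104, 105, 96, 132, 180, 177, 180, 179, 177, 176, 175]
0 [323.3 275.9] 308 320 [126, 126, 128, 127, 126, 129, 68, 66, 68, 68, 76, 104, 103, 90, 166, 178, 180, 183, 179, 166, 178, 177]
-0.01 [323.3 292.5] 267 378 [130, 131, 130, 128, 127, 121, 63, 67, 66, 68, 68, 68, 68, 88, 164, 155, 130, 131, 129, 133, 135, 134]
```

servo_tool([
  [[0.008,-0.002,0.15,0],[0.008,-0.002,0.28,0],[0.008,-0.002,0.323,0],[0.008,-0.002,0.323,0],[0.008,-0.002,0.323,0]],
])

```text
clock: 62.45
eef_pos: [0.5828, -0.3523, 0.0539]
tcp_rot: [0.476, 0.879, -0.001, 0.001]
wrist_force: [-1.0, -0.2, 0.0]
opening: 0.0471
```

servo_tool([
  [[0,0,0,0],[0,0,0,0],[0,0,0,0],[0,0,0,0],[0,0,0,0],[0,0,0,0],[0,0,0,0],[0,0,0,0]],
], jaw=-1, grip_force=50)

```text
clock: 63.25
eef_pos: [0.5822, -0.3519, 0.0522]
tcp_rot: [0.476, 0.879, -0.001, -0.0]
wrist_force: [1.9, 0.6, 0.7]
opening: 0.0131
```

servo_tool([
  [[0.0027,-0.039,0,0.0889],[0.0108,-0.0772,0,0.1778],[0.0242,-0.1139,0,0.2667],[0.0425,-0.1484,0,0.3556],[0.0655,-0.18,0,0.4444],[0.0926,-0.2081,0,0.5333],[0.0926,-0.2081,0,0.5333],[0.0926,-0.2081,0,0.5333]],
])

```text
clock: 64.05
eef_pos: [0.5486, -0.3569, 0.0522]
tcp_rot: [0.793, 0.61, -0.001, 0.0]
wrist_force: [2.3, 3.4, 0.0]
opening: 0.0133
```

```bash
cat >> h.py <<'E'
def st():
    s=manip.state();R=Ro.from_quat(s['tcp_rot']).as_matrix()
    v=s['eef_pos'][:2]-[.5602,-.3169]
    print(s['eef_pos'],'armyaw tool',np.degrees(np.arctan2(-R[1,0],-R[0,0])).round(1),'pos',np.degrees(np.arctan2(v[1],v[0])).round(1),np.linalg.norm(v).round(4),(R.T@s['wrist_force']).round(1),(R.T@s['torque']).round(2),s['opening'])
E
python3 -c "
from h import *
st()"
```

```text
[ 0.5486215  -0.35692193  0.05224624] armyaw tool -104.8 pos -106.1 0.0417 [ 3.9  1.4 -0. ] [-0.42  0.66  0.05] 0.013326347635986956
```

servo_tool([
  [[0.0027,-0.039,0,0.0889],[0.0108,-0.0772,0,0.1778],[0.0108,-0.0772,0,0.1778],[0.0108,-0.0772,0,0.1778]],
])

```text
clock: 64.45
eef_pos: [0.5379, -0.3524, 0.0522]
tcp_rot: [0.87, 0.494, -0.001, 0.0]
wrist_force: [3.9, 4.1, 0.3]
opening: 0.0138
```

```bash
python3 -c "
from h import *
st()"
```

```text
[ 0.53793144 -0.35236361  0.05224806] armyaw tool -120.8 pos -122.1 0.0419 [ 5.5  1.3 -0.3] [-0.27  0.88  0.04] 0.01380195939413136
```

servo_tool([
  [[0.001,-0.0195,0,0.0444],[0.0027,-0.039,0,0.0889],[0.0027,-0.039,0,0.0889],[0.0027,-0.039,0,0.0889]],
])

```text
clock: 64.85
eef_pos: [0.5332, -0.3491, 0.0522]
tcp_rot: [0.902, 0.432, -0.001, 0.001]
wrist_force: [5.4, 2.8, -0.2]
opening: 0.0136
```

```bash
python3 -c "
from h import *
st()"
```

```text
[ 0.53322614 -0.34907444  0.05221293] armyaw tool -128.8 pos -130.0 0.042 [5.6 2.5 0.2] [-0.26  0.9   0.01] 0.01364537996718559
```

servo_tool([
  [[0.001,-0.0195,0,0.0444],[0.0027,-0.039,0,0.0889],[0.0027,-0.039,0,0.0889],[0.0027,-0.039,0,0.0889]],
])

```text
clock: 65.25
eef_pos: [0.5293, -0.3454, 0.0523]
tcp_rot: [0.93, 0.368, -0.0, 0.001]
wrist_force: [7.4, 1.4, -1.3]
opening: 0.0139
```

```bash
python3 -c "
from h import *
st()
f=grab('wrist','w22')
S=np.array([.5602,-.3169]);th=np.radians(63.7);y=np.array([np.cos(th),np.sin(th)]);x=np.array([y[1],-y[0]]);O=S+.092*y
print([proj(f,(*(O-.035*x+t*y),.048)).round(0) for t in (-.06,-.03,0,.03,.06)])
"
```

```text
[ 0.5292737  -0.34538059  0.05233929] armyaw tool -136.8 pos -137.4 0.042 [6.4 4.  1.3] [-0.84  0.99 -0.22] 0.013853936021983414
[array([230., 171.]), array([204., 109.]), array([176.,  43.]), array([146., -29.]), array([ 114., -105.])]
```

servo_tool([
  [[0.0005,-0.0147,0,0.0333],[0.0005,-0.0147,0,0.0333],[0.0005,-0.0147,0,0.0333]],
])

```text
clock: 65.6
eef_pos: [0.5279, -0.3439, 0.0524]
tcp_rot: [0.939, 0.344, -0.0, 0.001]
wrist_force: [8.2, -0.7, -1.0]
opening: 0.0134
```

```bash
python3 -c "
from h import *
st()"
```

```text
[ 0.52788293 -0.34388109  0.05239875] armyaw tool -139.8 pos -140.1 0.0421 [5.8 5.9 1. ] [-0.87  0.96 -0.28] 0.013416530175499475
```

servo_tool([
  [[0,0,0,0],[0,0,0,0],[0,0,0,0],[0,0,0,0]],
], jaw=0)

```text
clock: 66.0
eef_pos: [0.5267, -0.3438, 0.052]
tcp_rot: [0.939, 0.343, -0.001, 0.0]
wrist_force: [1.2, -0.6, -1.7]
opening: 0.0419
```

servo_tool([
  [[0,0,-0.2,0],[0,0,-0.4,0],[0,0,-0.7,0],[0,0,-1,0],[0,0,-1,0],[0,0,-1,0]],
])

```text
clock: 66.6
eef_pos: [0.5272, -0.3436, 0.2026]
tcp_rot: [0.939, 0.343, -0.001, 0.001]
wrist_force: [0.1, 0.2, -0.3]
opening: 0.0469
```

```bash
python3 -c "
from h import *
st();go((.6453,-.2806,.1927),np.radians(62.7))"
```

```text
[ 0.52719988 -0.34358013  0.2026092 ] armyaw tool -139.9 pos -141.0 0.0424 [ 0.3 -0.1  0.3] [ 0.02 -0.09  0.04] 0.04688665294349356
go [np.float64(0.8728), np.float64(0.1861), np.float64(0.0643), np.float64(0.7491)] clock 66.6 q6 0.23646969061075487
```

servo_tool([
  [[0.3,0.06,0.03,-0.09],[0.6,0.12,0.06,-0.18],[0.87,0.186,0.064,-0.27],[0.87,0.186,0.064,-0.36],[0.87,0.186,0.064,-0.45],[0.87,0.186,0.064,-0.54],[0.87,0.186,0.064,-0.63],[0.87,0.186,0.064,-0.72],[0.87,0.186,0.064,-0.81],[0.87,0.186,0.064,-0.9],[0.87,0.186,0.064,-1.0],[0.87,0.186,0.064,-1.0]],
])

```text
clock: 67.8
eef_pos: [0.6444, -0.2806, 0.1901]
tcp_rot: [0.42, 0.907, -0.001, -0.002]
wrist_force: [0.3, -0.1, 0.3]
opening: 0.0475
```

servo_tool([
  [[0,0,0,-0.09],[0,0,0,-0.18],[0,0,0,-0.251],[0,0,0,-0.251],[0,0,0,-0.251],[0,0,0,-0.251]],
])

```text
clock: 68.4
eef_pos: [0.6449, -0.2807, 0.1918]
tcp_rot: [0.238, 0.971, -0.001, -0.001]
wrist_force: [0.2, 0.3, -1.3]
opening: 0.0473
```

Run:
```python
from h import *
grab('wrist','w23');st()
S=np.array([.5602,-.3169]);th=np.radians(63.7);y=np.array([np.cos(th),np.sin(th)]);x=np.array([y[1],-y[0]]);O=S+.092*y
for n in('w9','w20','w23'):
  f=load(n);g=f['image'].mean(2)
  for xm in(-.029,-.027):
    ys=np.arange(-.062,.066,.002);v=[int(cv2.getRectSubPix(g.astype(np.float32),(3,3),tuple(map(float,proj(f,(*(O+x*xm+y*t),.048))))).mean()) for t in ys]
    print(n,xm,' '.join(map(str,v)))
f=load('w23');a=f['image'][60:330,140:500,::-1];cv2.imwrite('pics/w23c.png',cv2.resize(a,(800,600),interpolation=cv2.INTER_CUBIC))
```

```text
[ 0.64491216 -0.28071231  0.191946  ] armyaw tool -27.5 pos 23.1 0.0921 [-0.2  0.4 -0. ] [ 0.01  0.08 -0.01] 0.04673866985387596
w9 -0.029 118 87 81 87 87 81 91 117 133 140 165 204 211 208 143 83 80 83 88 127 220 235 238 219 137 140 145 134 105 189 234 240 236 173 144 148 124 82 118 222 239 241 222 160 136 103 73 82 192 238 241 238 180 126 92 69 59 106 208 222 221 219 226 232
w9 -0.027 129 80 68 82 76 65 69 117 157 164 166 203 210 206 138 71 78 83 84 123 221 235 237 218 141 163 178 150 90 187 234 238 234 187 178 176 112 55 108 221 238 239 221 186 151 68 42 61 188 236 238 236 189 101 44 33 32 94 204 218 218 217 229 234
w20 -0.029 120 90 80 85 84 80 89 117 131 140 169 206 212 213 153 85 80 82 87 128 219 236 240 215 129 101 92 93 89 173 234 241 239 179 91 87 90 83 111 220 240 242 224 110 77 85 81 73 178 240 242 240 154 72 80 80 63 107 210 223 223 217 224 236
w20 -0.027 129 84 67 82 77 66 67 113 155 169 175 205 211 211 148 70 77 83 84 121 219 236 239 214 128 95 90 93 80 170 234 240 237 171 70 85 92 76 99 219 239 241 221 94 70 87 80 53 171 237 240 238 150 69 85 78 39 92 207 219 220 216 228 239
w23 -0.029 118 89 81 86 86 143 223 233 228 179 91 80 84 81 93 183 211 216 207 118 83 88 87 80 160 233 239 240 181 86 82 82 77 115 216 239 242 228 127 79 81 71 85 158 236 242 242 190 82 79 68 63 92 217 241 242 221 102 72 66 119 217 230 239
w23 -0.027 130 81 68 83 77 136 224 234 230 177 82 68 78 76 82 182 210 215 204 109 69 82 82 65 154 232 239 239 174 73 77 80 63 102 214 238 241 225 117 68 77 57 54 146 234 240 240 188 71 74 52 36 73 213 239 239 219 94 60 47 111 224 232 239
```

Run:
```python
from h import *
f=load('w23');g=f['image'];S=np.array([.5602,-.3169]);th=np.radians(63.7);y=np.array([np.cos(th),np.sin(th)]);O=S+.092*y
def diffc(): 
    a=load('w20')['image'].astype(int)
u=proj(f,(*(O+.092*y),.077));m=((g[...,0]>200)&(g[...,2]<g[...,0]-6)).astype(np.uint8)
n,_,st_,c=cv2.connectedComponentsWithStats(m)
print('cap proj',u,[(c[i].round(1),st_[i][4]) for i in range(1,n) if st_[i][4]>80 and np.hypot(*(c[i]-u))<25])
u=proj(f,(*S,.077));x0,y0=u.astype(int)
d=(g.max(2)<100).astype(np.uint8);n,l,st_,c=cv2.connectedComponentsWithStats(d)
print('hub proj',u,[(st_[i],c[i].round(1)) for i in range(1,n) if st_[i][4]>400 and abs(c[i]-u).max()<80])
h=g[y0-25:y0+26:2,x0-30:x0+31:3].mean(2).astype(int)
for r in h: print(*r)
# frames tops
print('frames',[[int(g[tuple(proj(f,(*(O+y*(-.0475+.019*i)+a*np.array([y[1],-y[0]])),.088)).round().astype(int)[::-1])].mean()) for a in(-.015,0,.015)] for i in range(6)])
```

```text
cap proj [472.10489089 161.27019528] [(array([473.5, 161.6]), np.int32(567))]
hub proj [230.419539   166.61557127] [(array([ 105,  127,  169,   84, 5861], dtype=int32), array([210.5, 160.4]))]
121 125 125 98 81 80 78 74 69 70 68 73 82 87 87 87 90 90 91 92 91
121 120 119 101 81 83 85 82 82 75 73 70 72 76 80 74 84 89 90 91 91
122 122 119 97 82 81 83 84 83 83 83 85 80 78 73 70 73 77 85 91 87
121 120 119 92 81 83 84 82 83 83 84 86 84 86 84 83 78 74 73 80 75
113 118 120 85 81 80 82 83 85 83 84 85 84 88 86 88 86 87 84 65 69
71 81 96 76 82 82 84 78 80 82 84 85 83 88 88 86 86 88 87 61 68
76 70 70 74 82 82 81 67 68 73 78 84 85 86 86 87 85 88 83 62 71
81 77 75 78 82 82 80 62 55 58 92 83 77 78 84 86 85 90 80 60 72
82 82 83 80 82 83 78 60 85 89 116 119 112 100 78 84 86 86 76 62 81
81 81 80 81 82 83 73 60 114 116 118 117 116 118 84 83 84 87 72 61 77
81 80 80 81 83 83 73 57 134 144 144 146 112 115 84 85 86 88 68 62 76
81 78 79 81 82 82 72 56 150 152 134 163 113 114 83 85 86 88 65 60 80
80 82 80 81 81 82 70 54 146 108 89 154 115 113 82 85 86 85 62 63 85
73 76 78 81 82 82 69 52 141 102 86 147 113 11
[... 232 characters left out ...]
1
127 119 86 82 83 83 64 59 81 91 90 92 95 106 82 79 85 74 60 71 76
129 119 83 82 83 81 74 71 72 68 66 61 59 66 74 73 73 67 61 74 76
128 123 83 83 83 82 83 81 81 79 75 69 69 65 70 71 73 63 60 74 77
126 119 82 84 83 84 83 84 83 84 83 83 74 67 70 70 72 61 62 76 75
123 115 83 82 83 83 81 82 84 84 83 84 74 71 69 70 71 60 61 73 74
122 111 83 84 84 82 83 82 84 85 84 85 71 70 69 72 70 62 62 74 74
125 108 83 84 82 83 84 83 84 85 81 85 72 69 71 70 71 60 65 74 75
126 109 89 84 82 84 85 85 85 87 85 85 71 71 70 70 70 58 65 74 75
126 123 118 112 101 90 85 85 86 87 86 87 83 79 75 71 69 63 73 75 75
frames [[178, 238, 212], [235, 227, 228], [243, 229, 232], [244, 231, 233], [244, 232, 235], [234, 231, 233]]
```

```bash
python3 -c "
from workcell import manip
print(manip.finish_job(), manip.state()['clock'])"
```

```text
the job is handed in; nothing more can be done
the job is handed in; nothing more can be done
```

The job is handed in and looks complete, at about 68 s of the 210 s allowed; `finish_job` gave no verdict.

- **Opening:** I fitted the handle on the lock shaft with its arm towards the magazine's -y. I then turned it until the comb teeth stood midway between the slots.
- **Loading:** All four carriers went from the stand into slots 2 to 5. Each one pressed firmly on the slot floor (14–19 N at the wrist). The carrier already loaded stayed in slot 1.
- **Vial:** The white-capped vial is in the well. The blue, green and purple ones were left alone.
- **Handle:** When I came back to lock, the handle had turned about 25° on its shaft, still in place, so I measured it again before gripping. In both directions it turned 20° or so past its nominal angle before the stop, more than the stated play.
- **Locking:** I turned the handle back to the stop, released it and left it on the shaft.

**Last checks:** I used up the 16 viewable pictures, so the last frame was checked only by pixel values.
- The comb teeth are on the slot centres (about 0.3 mm off), so the comb is fully locked.
- Bright frame tops show at slots 1 to 5.
- The vial cap is within about 1.5 px of where it should be.
- The hub surrounds the shaft.
- The gripper is clear of everything, and no check failed.

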